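Set the thickness stop of a plate press with a setting block

TASK

The red-tabbed aluminium setting block lies loose under the stop of the plate press. With the square-socket driver turn the brass screw until the orange sprung foot bears lightly on the block, then slide the block along a little to prove that it just drags: neither loose nor clamped. Leave the block lying flat under the foot with that light drag, put the driver back upright in its wooden stand, and leave the cups and the tile where they are.

Things in the scene. Friction and masses are not known exactly. Their poses are not given: they have to be found in the camera images.
- bed: Fixed steel bed of the press, a slab 200 (x) x 110 (y) x 12 mm. Origin at the centre of its underside, on the table; z up. A straight channel 35 mm wide runs along its x over the middle, between two rails that rise 6 mm over the bed and are 160 mm long.
- stop: Fixed teal bridge across the channel; origin and axes equal to the bed's. Posts 30 (x) x 14 (y) mm at y = +-42 mm carry a beam 34 (x) x 98 (y) mm, from 64 to 84 mm above the table (underside 52 mm above the bed). The vertical adjusting screw sits at its middle, x = y = 0; the orange sprung foot hangs on it, under the beam.
- stop_collar (a point): Fixed point on the screw's axis, centre of the top of the round steel collar (34 mm across) 88 mm above the table. Clockwise from above lowers the foot 4 mm per quarter turn, anticlockwise raises it; the brass head itself does not rise. The screw turns stiffly (0.06 N m), stays where it is left, and has at least one whole turn to go clockwise.
- bed_channel (a point): Fixed point on the bed's top face straight below the foot, 12 mm above the table. The foot is an 18 mm disc that does not turn and springs upwards 1 mm per 1.5 N. Its height is not reported; at first it hangs 1.5 to 12.5 mm clear of the block. A just-dragging foot presses with 1 to 6 N (pushed in 0.7 to 4 mm; 3 to 4 N is the middle); above 14 N is clamped.
- screw_head: Brass square head of the screw, turning with it; origin on the screw's axis at the head's foot, on the collar, 88 mm above the table; its x and y axes are normal to the flats. The head is 11 mm square and 11 mm high, with an 8 mm square pilot 3 mm higher (top 102 mm above the table). It is to be turned with the driver, never by the fingers.
- block: Loose aluminium setting block, 0.13 to 0.21 kg, lying in the channel (2.5 mm play each side), free to slide along it. Bar 130 (x) x 30 (y) x 14 (z) mm. Origin on its underside, 35 mm from its +x end, 95 mm from the tab end; at first within 12 mm of the screw's axis, x along the bed's x. The foot stays on the bar if it is slid no more than about 15 mm.
- block_tab (a point): Grip point of the block's red upright tab, 36 mm above the block's underside and 82 mm to the block's -x side of its origin. The tab is 22 (x) x 10 (y) mm and its top is 50 mm above the underside of the block (14 mm of that is the bar). Pinch it across y.
- driver: Square-socket driver, 120 mm long, 0.14 kg, upright in the stand at first; origin at the centre of the socket's open lower end, z up towards the handle. Socket: 22 mm square outside, 24 mm long, hole 13 mm square and 16 mm deep, walls parallel to x and y. Shank 10 mm thick. Fully down on the screw, its lower end rests on the collar; it stands there by itself when let go.
- driver_handle (a point): Middle of the driver's round wooden handle, 95 mm above the driver's lower end. The handle is 26 mm thick and runs from 58 to 120 mm above that end.
- stand: Fixed wooden stand for the driver, 60 x 60 x 45 mm; origin at the centre of its underside. Its square pocket, 29 mm wide with walls parallel to its x and y, is open at the top; the pocket's floor is 15.5 mm above the table.
- cup_a: Bystander: dark brown mug, 64 mm across, 58 mm high; origin at the centre of its foot. Leave alone.
- cup_b: Bystander: buff cup, 68 mm across, 62 mm high; origin at the centre of its foot. Leave alone.
- tile: Bystander: terracotta test tile 70 x 70 x 9 mm lying flat; origin at the centre of its underside. Leave alone.
Not all that is in view belongs to the job. Several things look just like the bed: the one meant starts farthest to the robot's left.

How it is judged (in metres and radians):
On the way:
1. the block is slid along the bed, lying flat, while the foot drags on it with 1 to 6 N (linear speed of block above 0.003 m/s and contact force between stop and block between 1 and 6 N and z of block in the frame of bed below 0.0135 m and angle between the z axis of block and the z axis of bed, either way round below 0.05 rad), for 0.15 s.
At the end, for the whole second after the job is handed in: The foot presses on the block with 1 to 6 N, the block lies flat on the bed (within 1.5 mm and 0.05 rad) and still; the driver stands at rest on the floor of its stand's pocket (lower end within 12 mm of the middle and less than 22 mm above the table, tilt below 0.25 rad) (contact force between stop and block between 1 and 6 N and z of block in the frame of bed below 0.0135 m and angle between the z axis of block and the z axis of bed, either way round below 0.05 rad and linear speed of block below 0.005 m/s and horizontal distance between driver and stand below 0.012 m and height (world z) of driver below 0.022 m and angle between driver's own z axis and vertical below 0.25 rad and linear speed of driver below 0.01 m/s); the robot touches nothing.
It fails at once if the block is clamped hard (foot force above 14 N) (contact force between stop and block above 14 N).
It fails at once if the fingers take hold of the screw head instead of the driver (contact force between the fingers and screw_head above 1 N).
It fails at once if a bystander (cup_a) is shifted by more than 20 mm (distance of cup_a from where it was at the start of the episode above 0.02 m).
It fails at once if a bystander (cup_b) is shifted by more than 20 mm (distance of cup_b from where it was at the start of the episode above 0.02 m).
It fails at once if a bystander (tile) is shifted by more than 20 mm (distance of tile from where it was at the start of the episode above 0.02 m).
It also fails if it takes over 72 s, if anything falls off the work surface, if the arm or the gripper's body presses on something with over 40 N, if the wrist force passes 120 N, or if a joint passes its speed limit or range.

ROBOT

A 6-joint arm with a two-finger parallel gripper is mounted at the origin on the work surface. World frame = base frame: x ahead of the robot, y to its left, z up, the work surface at z = 0. Lengths are in mm, angles in rad, forces in N, time in s.
With the tool pointing down it reaches from about 400 to 925 mm from the base axis. Payload 12.5 kg.
Tool frame: the origin (TCP) lies on the centre line of the jaws, within the pads' length; the fingertips stand 19 mm ahead of it and the grasp point (between the pads) is the TCP; y points along the fingers, x is the direction in which the jaws open and shut, and the axes are right-handed (so a half turn about y gives the same grasp; the last joint's range is limited). The gripper opens to 95 mm and grips with 3 to 60 N. Pads are 20 mm wide; open, the fingers measure 119 mm over their backs; the gripper's body (75 mm by 180 mm) begins 59 mm behind the grasp point.
Start: joints at [-1.274, 0.491, 1.559, -0, 1.092, -0.106], TCP at [245.021, -574.986, 233.661] pointing down, gripper open.
Joint ranges: [-3.1, 3.1], [-0.84, 2.19], [0.05, 2.79], [-1.13, 4.28], [0.06, 2.93], [-2.69, 2.69]. Speed limits (rad/s): [2.22, 2.22, 2.79, 3.14, 3.14, 3.14].

INTERFACE

Orientations are given as [roll, pitch, yaw] about the fixed x, y, z axes, in that order (R = Rz(yaw) Ry(pitch) Rx(roll)).
In Python, from cell import env gives the robot as it stands. The module is installed in compiled form; this text tells all that it offers.
- The arm moves only by the tool move_arm, never from a script. Its argument "rows" is a list of rows, each an object of numbers: "tx", "ty", "tz": the shift along the tool's x, y, z in cm; "rx", "ry", "rz": the turn, a rotation vector about the tool's x, y, z in rad; "grip": the opening in per cent of the stroke, from 0 (shut) to 100 (fully open). In form: [{"tx": .., "ty": .., "tz": .., "rx": .., "ry": .., "rz": .., "grip": ..}, ...]. A call has 1 to 10 rows; each row shifts and turns the commanded pose from where the row before left it, along the tool's axes as they then stand; what a row does not reach is not made up. A row lasts 1/12 s, in which the tool goes at most 41.7 mm and 7.16 degrees, less where a joint would pass 70% of its speed; a pose out of reach is approached as far as the arm can. A call is refused whole if a number of a shift passes 4.17 or a number of a turn 0.125, either way. A call with a gripper value outside its range is refused whole. The fingers move at their own pace and stop on an object; the grip force is fixed at half the most. Time passes only in rows, so rows that do not move let the fingers close. It gives the time, the measured TCP pose, the force and the opening at its end, in the units of the state.
- env.state(): the state, without advancing time (a new reading comes with each control period).
- env.read_camera(name): name is "scene" or "top" or "wrist"; returns (picture, depth): 420x560x3 uint8, blue, green, red; 420x560 float32, mm along the optical axis (not along the pixel's ray), 0 where there is no reading.
- env.calibration(name): a dict with "vertical_fov" (degrees; the focal length in pixels is half the picture's height over the tangent of half this angle, whatever the lens; pixels are square), "cx", "cy" (the principal point, pixels), "eye" and "rotation" of the camera in the world. Camera axes: x right, y up, looking along -z (the intrinsics and any distortion apply to the point x, -y, -z); pixel columns grow to the right and rows downward; lengths in mm; the calibration is good to about 2 mm. A picture is of the moment at which its call begins: read the wrist's pose just before it. calibration takes no time and is no camera call; for the wrist camera it gives the pose at the moment of the call.
- env.job_done(): hands the job in, once; it reports no verdict.
The state is a dict: "t": time; "joints": joint angles; "qvel": joint speeds; "tau": joint torques, N m; "eef_pos": TCP position; "tcp_rot": TCP orientation; "ft_force": force on the tool from outside, world axes, zero at the start; "moment": the same for the moment, N m; "opening": opening from 0.0 (shut) to 1.0 (fully open).
Only numpy, scipy, OpenCV 4.12 (cv2) and the standard library are available. Lean on these libraries where they do the work, as an engineer would, in place of code of your own. Each camera call takes 0.05 s, during which the arm holds its last target.

## Working session

There is one attempt and no reset: what is moved stays moved. The work goes in short steps, Python scripts to look and compute and a tool call to move; the robot and the scene stay as the last step left them, time stands still between calls to the robot, and variables do not carry over. Pictures are saved under pics/ and viewed, and the job is handed in when it is done.

Besides the shell and the picture viewer there is one more tool, called after "Call:" by a JSON object that holds its "name" and its "arguments". move_arm: Moves the arm, as the interface text tells. Its arguments: {"type":"object","properties":{"rows":{"type":"array"}},"required":["rows"]}

```bash
mkdir -p pics; ls; python3 - <<'E'
from cell import env
import cv2, numpy as np
s=env.state(); print(s)
for n in ("scene","top","wrist"):
    c=env.calibration(n); print(n,c)
    p,d=env.read_camera(n); cv2.imwrite(f"pics/{n}0.png",p); np.save(f"pics/{n}0.npy",d)
E
```

```text
pics
{'t': 0.0, 'joints': array([-1.27360265e+00,  4.91570599e-01,  1.55947114e+00,  3.50905775e-06,
        1.09168448e+00, -1.05641900e-01]), 'qvel': array([ 0.00032054, -0.00164501,  0.00104353, -0.00020409,  0.00024701,
       -0.00111102]), 'tau': array([ 1.89692441e-04, -6.12631416e+01, -2.58179784e+01,  6.92647370e-02,
        4.82262264e-02, -6.95973267e-05]), 'eef_pos': array([ 244.94794445, -574.75158435,  233.04740704]), 'tcp_rot': array([-1.57067370e+00,  1.12691235e-03, -1.16796230e+00]), 'ft_force': array([ 0.32590877, -0.70041229, -1.0802959 ]), 'moment': array([-0.01184803, -0.03379558, -0.05727296]), 'opening': 1.0008351081110318}
scene {'vertical_fov': 42.344429606692024, 'cx': 281.98783399140973, 'cy': 210.21886025620174, 'eye': array([1045.38104213, -908.84911696, 1045.61914608]), 'rotation': array([0.79450624, 0.01573123, 0.5287699 ])}
top {'vertical_fov': 43.876567682520175, 'cx': 284.0057375802722, 'cy': 198.16730611940716, 'eye': array([ 349.10812723,  -98.95050319, 1593.24383142]), 'rotation': array([ 0.12474097,  0.01366435, -1.57282353])}
wrist {'vertical_fov': 66.43276923362254, 'cx': 283.8100616566372, 'cy': 211.54208582537314, 'eye': array([ 320.40357417, -542.59467848,  383.87825279]), 'rotation': array([-0.29564199,  0.00157366, -1.16946347])}
```

View pics/scene0.png

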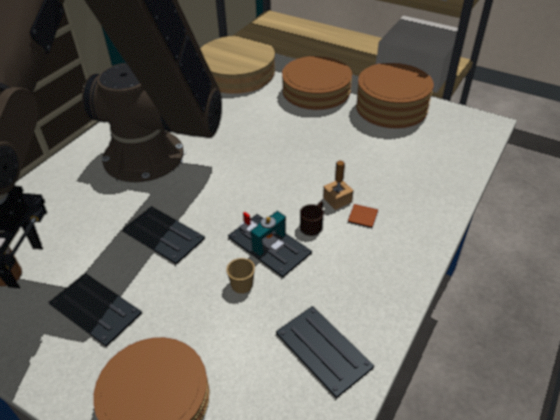

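View pics/top0.png

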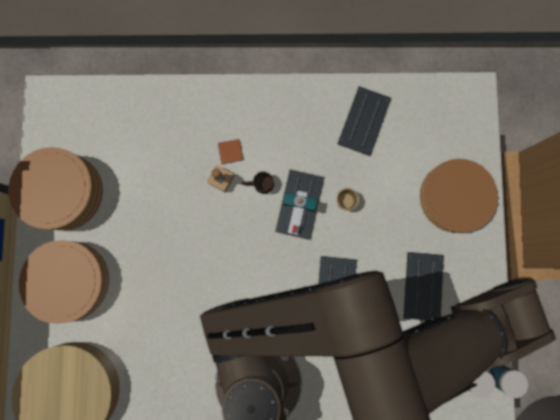

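View pics/wrist0.png

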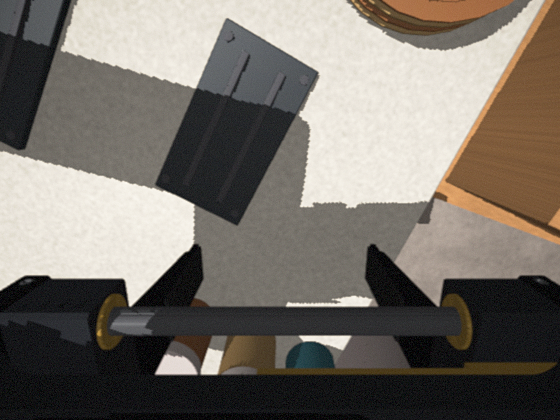

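The bed candidates in the top view are (300,203), (365,121), (337,275) and (424,286). The one at (300,203) is farthest to the left (+y) and carries the teal stop, so it fits. I'll confirm it in an enlarged crop.

```bash
cat > h.py <<'E'
from cell import env
import cv2, numpy as np
from scipy.spatial.transform import Rotation as R
def K(c,h=420):
    return (h/2)/np.tan(np.radians(c["vertical_fov"]/2))
def ray(c,u,v):
    f=K(c); d=np.array([(u-c["cx"])/f,-(v-c["cy"])/f,-1.0])
    return R.from_euler('xyz',c["rotation"]).as_matrix()@d
def onz(c,u,v,z):
    d=ray(c,u,v); return c["eye"]+d*(z-c["eye"][2])/d[2]
def atd(c,u,v,depth): return c["eye"]+ray(c,u,v)*depth
def proj(c,p):
    q=R.from_euler('xyz',c["rotation"]).as_matrix().T@(np.asarray(p,float)-c["eye"]); f=K(c)
    return np.array([c["cx"]+f*q[0]/-q[2], c["cy"]-f*q[1]/-q[2]])
def cloud(c,d):
    v,u=np.mgrid[0:420,0:560]; f=K(c)
    P=np.stack([(u-c["cx"])/f*d,-(v-c["cy"])/f*d,-d],-1)
    return P@R.from_euler('xyz',c["rotation"]).as_matrix().T+c["eye"]
def crop(p,u0,v0,w,h,k,name):
    cv2.imwrite("pics/"+name,cv2.resize(p[v0:v0+h,u0:u0+w],None,fx=k,fy=k,interpolation=cv2.INTER_CUBIC))
def snap(n,name):
    c=env.calibration(n); p,d=env.read_camera(n); cv2.imwrite("pics/"+name+".png",p); np.save("pics/"+name+".npy",d); 
    import pickle; pickle.dump(c,open("pics/"+name+".pkl","wb")); return c,p,d
E
python3 - <<'E'
from h import *
p=cv2.imread("pics/top0.png"); d=np.load("pics/top0.npy"); c=env.calibration("top")
crop(p,200,125,200,130,4,"tc.png")
for n,u,v,z in [("bed",300,203,18),("collar",300,202,100),("stand",222,178,45),("cupa",263,182,58),("cupb",348,200,62),("tile",231,152,9),("tab",295,229,62)]:
    print(n,onz(c,u,v,z).round(1), atd(c,u,v,d[v,u]).round(1))
E
```

```text
bed [ 531.7 -126.4   18. ] [ 523.9 -125.3   85.1]
collar [ 525.1 -125.   100. ] [ 525.  -125.   100.9]
stand [605.2 108.5  45. ] [606.3 109.3  38.8]
cupa [590.5 -15.8  58. ] [599.4 -12.8   1.5]
cupb [ 535.  -267.5   62. ] [ 542.4 -274.2    1.1]
tile [692.7  86.4   9. ] [693.   86.6   7.6]
tab [ 449.8 -110.5   62. ] [ 449.7 -110.5   63.7]
```

View pics/tc.png

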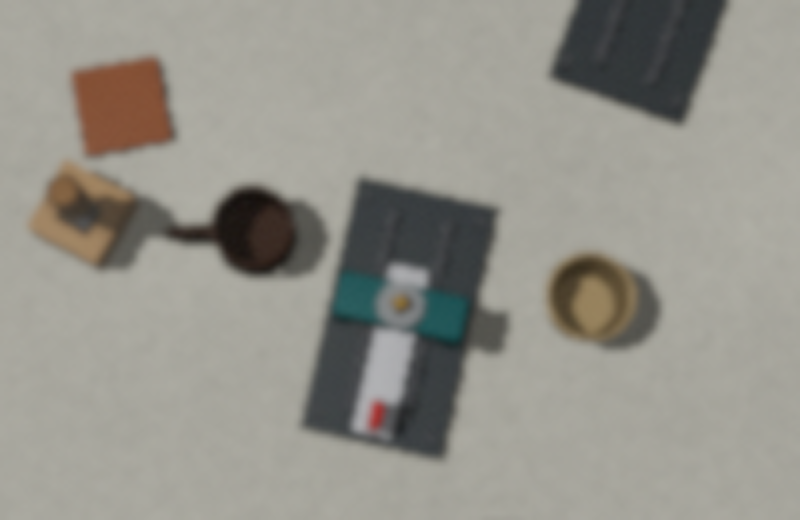

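```bash
python3 - <<'E'
from h import *
p=cv2.imread("pics/scene0.png"); 
crop(p,220,150,165,130,4.8,"sc.png")
E
```

```text
(no output)
```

View pics/sc.png

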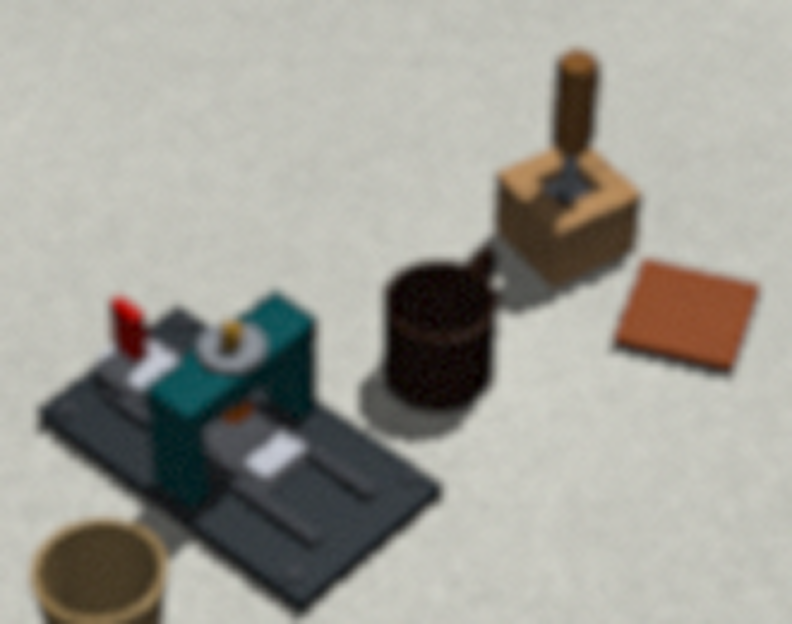

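```bash
cat >> h.py <<'E'
def Rt(rpy): return R.from_euler('xyz',rpy)
def tooldown(psi): return R.from_euler('xyz',[-np.pi/2,0,psi])
def plan(p1,R1,p0=None,R0=None,maxs=41.0,maxr=0.122,nmin=1,around=None):
    """rows (tx,ty,tz cm, rx,ry,rz) per row from current to target; yaw interpolation by rotvec (or 'around'=total rotvec in tool frame)"""
    s=env.state()
    if p0 is None: p0=s["eef_pos"]
    if R0 is None: R0=Rt(s["tcp_rot"])
    p1=np.array(p1,float)
    rv=(R0.inv()*R1).as_rotvec() if around is None else np.array(around,float)
    n=max(nmin,int(np.ceil(max(np.linalg.norm(p1-p0)/maxs,np.linalg.norm(rv)/maxr))))
    p=p0.copy(); Rc=R0; out=[]
    for i in range(n):
        t=(p1-p)/(n-i)
        sh=np.round(Rc.inv().apply(t)/10,2)
        rem=(Rc.inv()*R1).as_rotvec() if around is None else rv*(n-i)/n
        dr=np.round(rem/(n-i),3)
        p=p+Rc.apply(sh*10); Rc=Rc*R.from_rotvec(dr)
        out.append(dict(tx=sh[0],ty=sh[1],tz=sh[2],rx=dr[0],ry=dr[1],rz=dr[2]))
    print(n,"rows; end",p.round(1),Rc.as_euler('xyz').round(3))
    for k in range(0,n,10):
        print("["+",".join("{"+",".join(f'"{a}":{b:g}' for a,b in r.items() if b!=0)+"}" for r in out[k:k+10])+"]")
E
python3 - <<'E'
from h import *
plan([570,-26,250],tooldown(1.37))
E
```

```text
21 rows; end [570. -26. 250.] [-1.57  0.    1.37]
[{"tx":-1.8,"ty":-0.08,"tz":2.45,"ry":-0.121},{"tx":-1.49,"ty":-0.08,"tz":2.65,"ry":-0.121},{"tx":-1.16,"ty":-0.08,"tz":2.81,"ry":-0.121},{"tx":-0.81,"ty":-0.08,"tz":2.93,"ry":-0.121},{"tx":-0.45,"ty":-0.08,"tz":3,"ry":-0.121},{"tx":-0.09,"ty":-0.08,"tz":3.04,"ry":-0.121},{"tx":0.28,"ty":-0.08,"tz":3.02,"ry":-0.121},{"tx":0.64,"ty":-0.08,"tz":2.97,"ry":-0.121},{"tx":1,"ty":-0.08,"tz":2.87,"ry":-0.121},{"tx":1.34,"ty":-0.08,"tz":2.73,"ry":-0.121}]
[{"tx":1.66,"ty":-0.08,"tz":2.55,"ry":-0.121},{"tx":1.95,"ty":-0.08,"tz":2.33,"ry":-0.121},{"tx":2.22,"ty":-0.08,"tz":2.07,"ry":-0.121},{"tx":2.45,"ty":-0.08,"tz":1.79,"ry":-0.121},{"tx":2.65,"ty":-0.08,"tz":1.48,"ry":-0.121},{"tx":2.81,"ty":-0.07,"tz":1.15,"ry":-0.12},{"tx":2.93,"ty":-0.08,"tz":0.81,"ry":-0.121},{"tx":3,"ty":-0.07,"tz":0.45,"ry":-0.12},{"tx":3.03,"ty":-0.08,"tz":0.09,"ry":-0.121},{"tx":3.02,"ty":-0.07,"tz":-0.28,"ry":-0.12}]
[{"tx":2.97,"ty":-0.08,"tz":-0.65,"ry":-0.121,"rz":0.001}]
```

Call:
{"name": "move_arm", "arguments": {"rows": [{"tx": -1.8, "ty": -0.1, "tz": 2.4, "ry": -0.12}, {"tx": -1.5, "ty": -0.1, "tz": 2.6, "ry": -0.12}, {"tx": -1.2, "ty": -0.1, "tz": 2.8, "ry": -0.12}, {"tx": -0.8, "ty": -0.1, "tz": 2.9, "ry": -0.12}, {"tx": -0.4, "ty": -0.1, "tz": 3, "ry": -0.12}, {"tx": -0.1, "ty": -0.1, "tz": 3, "ry": -0.12}, {"tx": 0.3, "ty": -0.1, "tz": 3, "ry": -0.12}, {"tx": 0.6, "ty": -0.1, "tz": 3, "ry": -0.12}, {"tx": 1, "ty": -0.1, "tz": 2.9, "ry": -0.12}, {"tx": 1.3, "ty": -0.1, "tz": 2.7, "ry": -0.12}]}}

```text
validation failed for argument at $.ro...
```

Call:
{"name": "move_arm", "arguments": {"rows": [{"tx": 1.7, "ty": -0.1, "tz": 2.5, "ry": -0.12}, {"tx": 2, "ty": -0.1, "tz": 2.3, "ry": -0.12}, {"tx": 2.2, "ty": -0.1, "tz": 2.1, "ry": -0.12}, {"tx": 2.5, "ty": -0.1, "tz": 1.8, "ry": -0.12}, {"tx": 2.7, "tz": 1.5, "ry": -0.12}, {"tx": 2.8, "tz": 1.1, "ry": -0.12}, {"tx": 2.9, "tz": 0.8, "ry": -0.12}, {"tx": 3, "tz": 0.4, "ry": -0.12}, {"tx": 3, "tz": 0.1, "ry": -0.12}, {"tx": 3, "tz": -0.3, "ry": -0.12}]}}

```text
validation failed for argument at $.ro...
```

Call:
{"name": "move_arm", "arguments": {"rows": [{"tx": 3, "tz": -0.6, "ry": -0.12}, {}, {}]}}

```text
validation failed for argument at $.ro...
```

```bash
python3 - <<'E'
from h import *
s=env.state(); print(s["t"],s["eef_pos"],s["tcp_rot"],s["joints"].round(3))
c,p,d=snap("wrist","w1")
E
```

```text
0.15 [ 244.96109707 -574.83483584  233.22120352] [-1.57075436e+00  7.60021295e-04 -1.16799994e+00] [-1.274  0.491  1.559 -0.     1.092 -0.106]
```

View pics/w1.png

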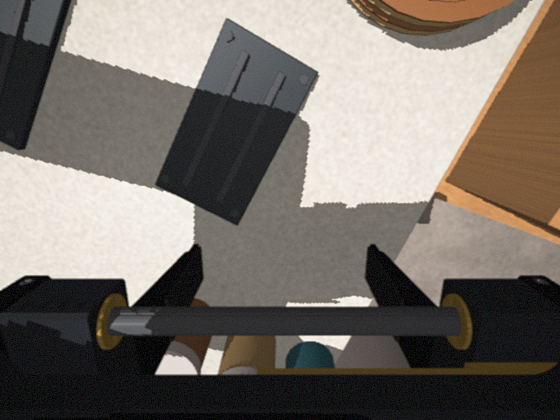

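Nothing moved; it seems each row needs all of its keys.

Call:
{"name": "move_arm", "arguments": {"rows": [{"tx": -1.8, "ty": -0.1, "tz": 2.4, "rx": 0, "ry": -0.12, "rz": 0, "grip": 100}, {"tx": -1.5, "ty": -0.1, "tz": 2.6, "rx": 0, "ry": -0.12, "rz": 0, "grip": 100}, {"tx": -1.2, "ty": -0.1, "tz": 2.8, "rx": 0, "ry": -0.12, "rz": 0, "grip": 100}, {"tx": -0.8, "ty": -0.1, "tz": 2.9, "rx": 0, "ry": -0.12, "rz": 0, "grip": 100}, {"tx": -0.4, "ty": -0.1, "tz": 3, "rx": 0, "ry": -0.12, "rz": 0, "grip": 100}, {"tx": -0.1, "ty": -0.1, "tz": 3, "rx": 0, "ry": -0.12, "rz": 0, "grip": 100}, {"tx": 0.3, "ty": -0.1, "tz": 3, "rx": 0, "ry": -0.12, "rz": 0, "grip": 100}, {"tx": 0.6, "ty": -0.1, "tz": 3, "rx": 0, "ry": -0.12, "rz": 0, "grip": 100}, {"tx": 1, "ty": -0.1, "tz": 2.9, "rx": 0, "ry": -0.12, "rz": 0, "grip": 100}, {"tx": 1.3, "ty": -0.1, "tz": 2.7, "rx": 0, "ry": -0.12, "rz": 0, "grip": 100}]}}

```text
t: 1.03
eef_pos: [399.6, -313.6, 243.7]
tcp_rot: [-1.571, 0.0, 0.038]
ft_force: [0.6, -0.9, 1.1]
opening: 0.999
```

Call:
{"name": "move_arm", "arguments": {"rows": [{"tx": 1.7, "ty": -0.1, "tz": 2.5, "rx": 0, "ry": -0.12, "rz": 0, "grip": 100}, {"tx": 2, "ty": -0.1, "tz": 2.3, "rx": 0, "ry": -0.12, "rz": 0, "grip": 100}, {"tx": 2.2, "ty": -0.1, "tz": 2.1, "rx": 0, "ry": -0.12, "rz": 0, "grip": 100}, {"tx": 2.5, "ty": -0.1, "tz": 1.8, "rx": 0, "ry": -0.12, "rz": 0, "grip": 100}, {"tx": 2.7, "ty": 0, "tz": 1.5, "rx": 0, "ry": -0.12, "rz": 0, "grip": 100}, {"tx": 2.8, "ty": 0, "tz": 1.1, "rx": 0, "ry": -0.12, "rz": 0, "grip": 100}, {"tx": 2.9, "ty": 0, "tz": 0.8, "rx": 0, "ry": -0.12, "rz": 0, "grip": 100}, {"tx": 3, "ty": 0, "tz": 0.4, "rx": 0, "ry": -0.12, "rz": 0, "grip": 100}, {"tx": 3, "ty": 0, "tz": 0.1, "rx": 0, "ry": -0.12, "rz": 0, "grip": 100}, {"tx": 3, "ty": 0, "tz": -0.3, "rx": 0, "ry": -0.12, "rz": 0, "grip": 100}]}}

```text
t: 1.87
eef_pos: [559.7, -55.8, 247.6]
tcp_rot: [-1.571, 0.0, 1.238]
ft_force: [1.2, -0.9, -0.5]
opening: 1.001
```

Call:
{"name": "move_arm", "arguments": {"rows": [{"tx": 3, "ty": 0, "tz": -0.6, "rx": 0, "ry": -0.12, "rz": 0, "grip": 100}, {"tx": 0, "ty": 0, "tz": 0, "rx": 0, "ry": 0, "rz": 0, "grip": 100}]}}

```text
t: 2.03
eef_pos: [576.6, -27.3, 247.4]
tcp_rot: [-1.571, -0.001, 1.362]
ft_force: [-0.2, -0.3, 0.0]
opening: 1.003
```

```bash
python3 - <<'E'
from h import *
s=env.state(); print(s["t"],s["eef_pos"],s["tcp_rot"],s["joints"].round(3))
c,p,d=snap("wrist","w2")
E
```

```text
2.0333 [576.57475754 -27.28926504 247.35473156] [-1.57127108e+00 -7.39984915e-04  1.36223539e+00] [-1.620e-01  4.090e-01  1.662e+00  1.000e-03  1.070e+00 -1.525e+00]
```

View pics/w2.png

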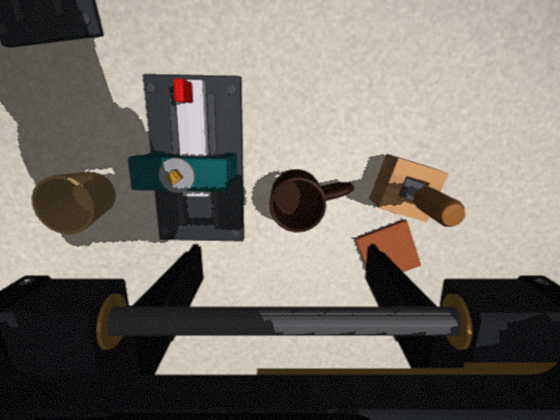

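```bash
python3 - <<'E'
from h import *
import pickle
c=pickle.load(open("pics/w2.pkl","rb"));d=np.load("pics/w2.npy");p=cv2.imread("pics/w2.png")
P=cloud(c,d)
crop(p,120,60,140,190,4,"w2a.png"); crop(p,340,130,140,130,5,"w2b.png")
def st(u0,u1,v0,v1,z0,z1):
    q=P[v0:v1,u0:u1].reshape(-1,3); q=q[(q[:,2]>z0)&(q[:,2]<z1)]; return q
for n,b in dict(beam=(125,245,145,195,79,87),collar=(150,205,145,205,86.5,91),bedtop=(140,245,70,245,8,15.5),standtop=(370,455,145,225,41,49),htop=(410,475,170,235,128,140),tab=(165,200,70,110,56,70)).items():
    q=st(*b); 
    if len(q)<5: print(n,len(q)); continue
    r=cv2.minAreaRect(q[:,:2].astype(np.float32)); print(n,len(q),"medz",np.median(q[:,2]).round(1),"mean",q.mean(0).round(1),"rect",np.round(r[0],1),np.round(r[1],1),round(r[2],1))
E
```

```text
beam 2551 medz 83.5 mean [ 528.4 -123.5   83.6] rect [ 529.4 -125.1] [97.7 34.5] 76.9
collar 735 medz 87.7 mean [ 529.  -124.5   87.7] rect [ 529.1 -125.1] [33.5 33.7] 13.7
bedtop 8396 medz 11.6 mean [ 527.6 -121.4   11.7] rect [ 529.1 -125.4] [110.4 199.7] 76.9
standtop 1868 medz 44.7 mean [602.2 111.2  44.6] rect [606.8 115. ] [61.8 60.1] 61.4
htop 668 medz 134.6 mean [604.7 112.8 133.8] rect [605.5 114. ] [23.1 24.7] 33.3
tab 257 medz 61.2 mean [ 451.2 -106.3   61.1] rect [ 451.1 -107. ] [10.7 21.5] 76.2
```

View pics/w2a.png

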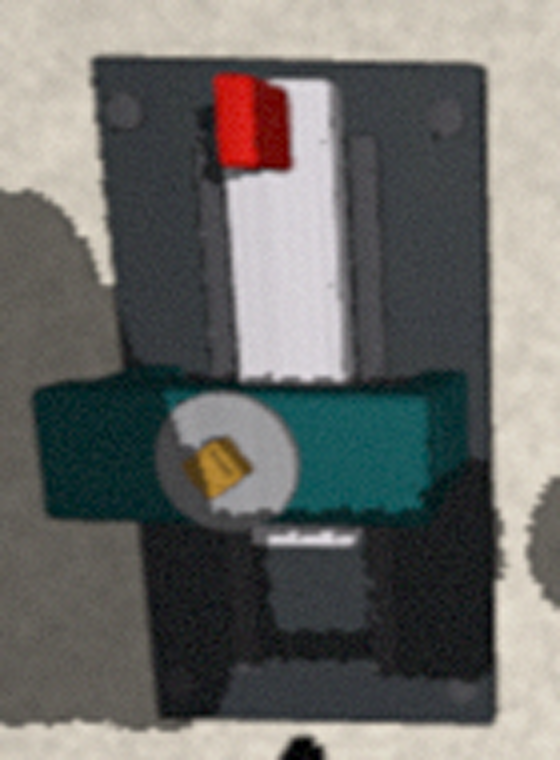

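View pics/w2b.png

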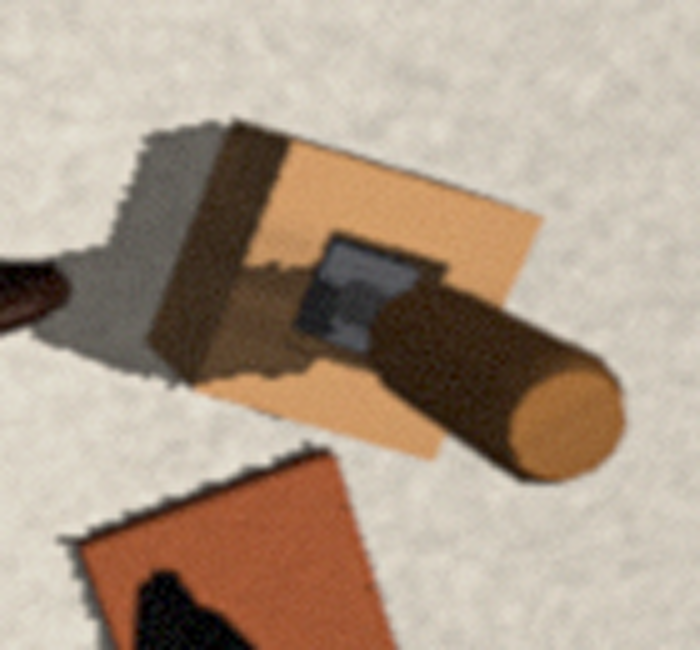

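```bash
python3 - <<'E'
from h import *
s=env.state(); c=env.calibration("wrist")
R0=Rt(s["tcp_rot"]); e=R0.inv().apply(c["eye"]-s["eef_pos"]); Rc=R0.inv()*Rt(c["rotation"])
print("cam in tool",e.round(1),Rc.as_euler('xyz').round(3))
np.savez("cam.npz",e=e,q=Rc.as_quat())
a=-0.229; bx=np.array([np.cos(a),np.sin(a),0])
foot=np.array([529.2,-125.2,36.])
psi=np.pi/2+a
for th in (0.84,0.96):
    R1=tooldown(psi)*R.from_rotvec([-th,0,0])
    f=321; u,v=284,110
    ray_=(R1*Rc).apply([0,(211.5-v)/f,-1.]); eye=foot-ray_/np.linalg.norm(ray_)*190
    tcp=eye-R1.apply(e); print(th,psi,"eye",eye.round(),"tcp",tcp.round(1),"elev",np.degrees(np.arcsin(-ray_[2]/np.linalg.norm(ray_))).round(1))
    plan(tcp,R1)
E
```

```text
cam in tool [  -0.2 -150.7   83.3] [ 1.275e+00  1.000e-03 -1.000e-03]
0.84 1.3417963267948965 eye [393. -94. 164.] tcp [ 556.3 -131.4  125.8] elev 42.5
7 rows; end [ 556.3 -131.3  125.8] [-2.411 -0.     1.342]
[{"tx":-1.49,"ty":1.73,"tz":-0.04,"rx":-0.12,"ry":0.002,"rz":0.001},{"tx":-1.49,"ty":1.73,"tz":0.16,"rx":-0.12,"ry":0.002,"rz":0.001},{"tx":-1.49,"ty":1.7,"tz":0.37,"rx":-0.12,"ry":0.002,"rz":0.001},{"tx":-1.48,"ty":1.65,"tz":0.56,"rx":-0.12,"ry":0.002,"rz":0.001},{"tx":-1.48,"ty":1.57,"tz":0.75,"rx":-0.12,"ry":0.002,"rz":0.001},{"tx":-1.49,"ty":1.47,"tz":0.93,"rx":-0.12,"ry":0.002,"rz":0.001},{"tx":-1.48,"ty":1.34,"tz":1.1,"rx":-0.12,"ry":0.002}]
0.96 1.3417963267948965 eye [379. -90. 147.] tcp [ 545.6 -128.9  128.4] elev 35.6
8 rows; end [ 545.6 -128.9  128.5] [-2.531e+00 -1.000e-03  1.342e+00]
[{"tx":-1.3,"ty":1.48,"tz":0.1,"rx":-0.12,"ry":0.002,"rz":0.001},{"tx":-1.3,"ty":1.46,"tz":0.27,"rx":-0.12,"ry":0.002,"rz":0.001},{"tx":-1.3,"ty":1.42,"tz":0.45,"rx":-0.12,"ry":0.002,"rz":0.001},{"tx":-1.3,"ty":1.36,"tz":0.61,"rx":-0.12,"ry":0.002,"rz":0.001},{"tx":-1.3,"ty":1.28,"tz":0.76,"rx":-0.12,"ry":0.001,"rz":0.001},{"tx":-1.3,"ty":1.18,"tz":0.91,"rx":-0.12,"ry":0.002},{"tx":-1.3,"ty":1.06,"tz":1.05,"rx":-0.12,"ry":0.001,"rz":0.001},{"tx":-1.3,"ty":0.94,"tz":1.16,"rx":-0.12,"ry":0.002}]
```

```bash
python3 - <<'E'
from h import *
k=np.load("cam.npz"); e=k["e"]; Rc=R.from_quat(k["q"])
foot=np.array([529.2,-125.2,36.]); psi=np.pi/2-0.229
for th,v,D in ((0.84,150,200),(0.84,180,220)):
    R1=tooldown(psi)*R.from_rotvec([-th,0,0])
    ray_=(R1*Rc).apply([0,(211.5-v)/321,-1.]); eye=foot-ray_/np.linalg.norm(ray_)*D
    tcp=eye-R1.apply(e); print(th,"eye",eye.round(),"tcp",tcp.round(1),"elev",np.degrees(np.arcsin(-ray_[2]/np.linalg.norm(ray_))).round(1))
    plan(tcp,R1)
E
```

```text
0.84 eye [371. -88. 153.] tcp [ 534.7 -126.3  114.4] elev 35.8
7 rows; end [ 534.7 -126.3  114.4] [-2.411 -0.     1.342]
[{"tx":-1.48,"ty":1.9,"tz":0.27,"rx":-0.12,"ry":0.002,"rz":0.001},{"tx":-1.48,"ty":1.85,"tz":0.5,"rx":-0.12,"ry":0.002,"rz":0.001},{"tx":-1.48,"ty":1.78,"tz":0.71,"rx":-0.12,"ry":0.002,"rz":0.001},{"tx":-1.48,"ty":1.69,"tz":0.92,"rx":-0.12,"ry":0.002,"rz":0.001},{"tx":-1.49,"ty":1.57,"tz":1.11,"rx":-0.12,"ry":0.002,"rz":0.001},{"tx":-1.49,"ty":1.42,"tz":1.28,"rx":-0.12,"ry":0.002,"rz":0.001},{"tx":-1.48,"ty":1.26,"tz":1.44,"rx":-0.12,"ry":0.002}]
0.84 eye [345. -82. 148.] tcp [ 508.2 -120.1  109.2] elev 30.5
7 rows; end [ 508.3 -120.2  109.2] [-2.411 -0.     1.342]
[{"tx":-1.48,"ty":1.97,"tz":0.66,"rx":-0.12,"ry":0.002,"rz":0.001},{"tx":-1.48,"ty":1.88,"tz":0.89,"rx":-0.12,"ry":0.002,"rz":0.001},{"tx":-1.48,"ty":1.76,"tz":1.11,"rx":-0.12,"ry":0.002,"rz":0.001},{"tx":-1.48,"ty":1.62,"tz":1.31,"rx":-0.12,"ry":0.002,"rz":0.001},{"tx":-1.48,"ty":1.45,"tz":1.49,"rx":-0.12,"ry":0.002,"rz":0.001},{"tx":-1.48,"ty":1.26,"tz":1.64,"rx":-0.12,"ry":0.002,"rz":0.001},{"tx":-1.48,"ty":1.07,"tz":1.78,"rx":-0.12,"ry":0.002}]
```

Call:
{"name": "move_arm", "arguments": {"rows": [{"tx": -1.5, "ty": 1.7, "tz": 0, "rx": -0.12, "ry": 0, "rz": 0, "grip": 100}, {"tx": -1.5, "ty": 1.7, "tz": 0.2, "rx": -0.12, "ry": 0, "rz": 0, "grip": 100}, {"tx": -1.5, "ty": 1.7, "tz": 0.4, "rx": -0.12, "ry": 0.01, "rz": 0, "grip": 100}, {"tx": -1.5, "ty": 1.6, "tz": 0.6, "rx": -0.12, "ry": 0, "rz": 0, "grip": 100}, {"tx": -1.5, "ty": 1.5, "tz": 0.8, "rx": -0.12, "ry": 0, "rz": 0, "grip": 100}, {"tx": -1.5, "ty": 1.4, "tz": 0.9, "rx": -0.12, "ry": 0, "rz": 0, "grip": 100}, {"tx": -1.5, "ty": 1.3, "tz": 1.1, "rx": -0.12, "ry": 0, "rz": 0, "grip": 100}, {"tx": 0, "ty": 0, "tz": 0, "rx": 0, "ry": 0, "rz": 0, "grip": 100}]}}

```text
t: 2.75
eef_pos: [567.9, -81.5, 176.5]
tcp_rot: [-2.11, -0.051, 1.373]
ft_force: [-0.5, 0.2, -0.6]
opening: 1.0
```

```bash
python3 - <<'E'
from h import *
s=env.state(); print(s["t"],s["eef_pos"],s["tcp_rot"],s["joints"].round(3))
c,p,d=snap("wrist","w3")
u,v=proj(c,[529.2,-125.2,36]).astype(int); print(u,v)
crop(p,max(0,u-70),max(0,v-50),140,110,5.5,"w3a.png")
E
```

```text
2.75 [567.89214986 -81.45563959 176.46696536] [-2.10963128 -0.05114837  1.37273594] [-0.3    0.379  2.092  0.613  0.168 -2.239]
207 96
```

View pics/w3.png

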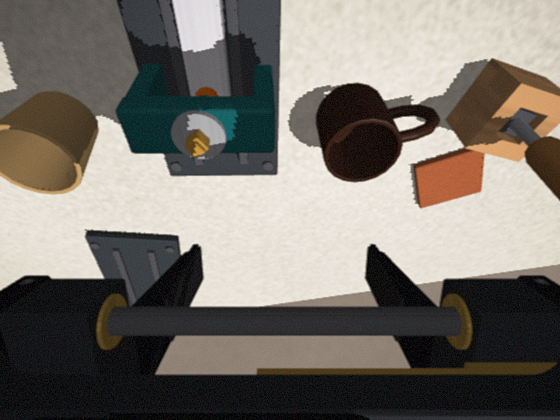

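View pics/w3a.png

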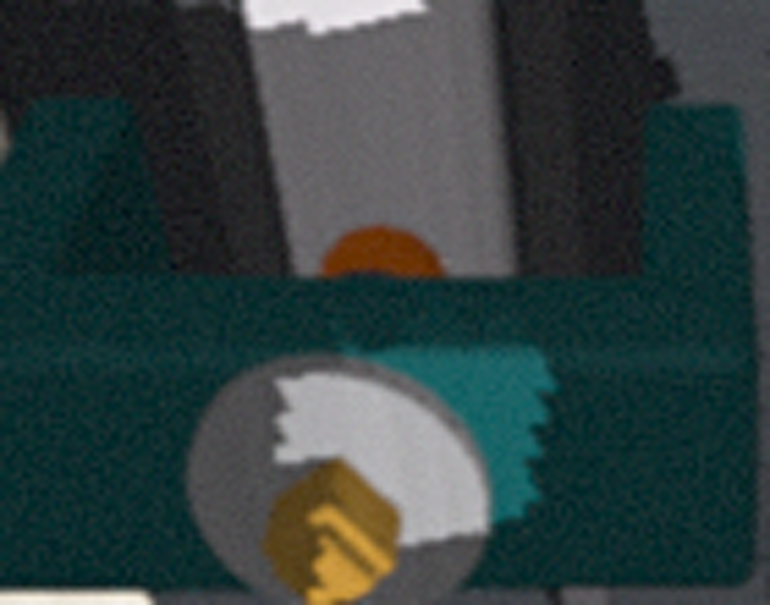

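```bash
python3 - <<'E'
from h import *
import pickle
c=pickle.load(open("pics/w3.pkl","rb"));d=np.load("pics/w3.npy");p=cv2.imread("pics/w3.png")
P=cloud(c,d)
for v in range(80,98):
    print(v,[(f"{P[v,u,2]:.1f}"+("o" if p[v,u,2]>1.8*p[v,u,1] else "")) for u in range(192,220,3)])
a=-0.229; bx=np.array([np.cos(a),np.sin(a)])
print([(v,round(float((P[v,205,:2]-[529.2,-125.2])@bx),1)) for v in range(80,98)])
E
```

```text
80 ['25.7', '26.3', '25.5', '26.6', '27.5', '26.5', '25.1', '25.3', '26.0', '24.5']
81 ['26.4', '25.2', '23.9', '26.4', '25.7', '25.5', '25.8', '26.5', '25.9', '25.7']
82 ['26.3', '24.9', '25.7', '24.7', '25.8', '24.9', '26.1', '24.5', '25.9', '25.5']
83 ['25.7', '24.3', '24.8', '25.7', '25.1', '25.1', '24.5', '26.4', '25.5', '24.9']
84 ['25.6', '25.2', '24.9', '24.2', '25.7', '26.2', '24.9', '25.3', '26.2', '26.3']
85 ['25.1', '26.9', '24.9', '25.3', '25.5', '26.0', '24.8', '25.0', '26.2', '25.7']
86 ['25.5', '25.1', '26.9', '25.2', '25.8', '25.3', '25.8', '25.8', '25.4', '26.3']
87 ['25.3', '24.8', '26.5', '25.9', '37.6', '37.8', '25.1', '25.2', '25.6', '26.4']
88 ['26.2', '25.9', '26.1', '39.7', '41.0o', '38.6o', '39.2', '26.9', '24.9', '26.5']
89 ['25.2', '25.4', '38.5', '39.5o', '43.5o', '41.2o', '40.2o', '26.3', '26.6', '25.5']
90 ['26.0', '25.2', '41.0', '40.8o', '42.3o', '41.6o', '41.6o', '38.0o', '25.3', '25.7']
91 ['25.3', '25.5', '41.8o', '42.4o', '43.0o', '42.7o', '41.7o', '39.8o', '25.4', '24.7']
92 ['25.4', '26.2', '43.5o', '263.3o', '42.9o', '42.1o', '41.7o', '40.7o', '37.8', '26.2']
93 ['26.0', '39.6', '42.9o', '41.2o', '42.6o', '42.9o', '42.1o', '42.6o', '39.0', '25.0']
94 ['27.1', '42.2', '41.9o', '43.0o', '42.7o', '42.3o', '42.2o', '42.4o', '40.8o', '26.4']
95 ['26.0', '43.0', '42.5o', '49.9', '50.1', '49.3', '43.2o', '42.9o', '41.6o', '25.6']
96 ['67.0', '66.9', '65.8', '66.1', '65.6', '67.5', '67.2', '66.1', '65.8', '65.6']
97 ['67.2', '67.9', '67.5', '67.8', '68.3', '66.9', '68.3', '67.4', '67.2', '68.3']
[(80, -7.0), (81, -7.1), (82, -6.8), (83, -5.2), (84, -4.6), (85, -3.6), (86, -2.5), (87, -8.5), (88, -8.8), (89, -9.0), (90, -8.1), (91, -7.6), (92, -6.9), (93, -5.8), (94, -5.2), (95, -8.5), (96, -16.3), (97, -16.6)]
```

```bash
python3 - <<'E'
from h import *
k=np.load("cam.npz"); e=k["e"]; Rc=R.from_quat(k["q"])
foot=np.array([529.2,-125.2,100.])
R1=tooldown(1.36)
ray_=(R1*Rc).apply([0,(211.5-150)/321,-1.]); eye=foot-ray_/np.linalg.norm(ray_)*180
tcp=eye-R1.apply(e); print("eye",eye.round(),"tcp",tcp.round(1))
plan(tcp,R1)
E
```

```text
eye [ 511. -121.  279.] tcp [ 592.1 -138.5  128.3]
5 rows; end [ 592.  -138.5  128.3] [-1.571  0.     1.36 ]
[{"tx":-1.07,"ty":1.14,"tz":-0.13,"rx":0.107,"rz":0.011},{"tx":-1.06,"ty":1.13,"tz":-0.25,"rx":0.107,"rz":0.01},{"tx":-1.05,"ty":1.11,"tz":-0.37,"rx":0.108,"rz":0.011},{"tx":-1.04,"ty":1.08,"tz":-0.49,"rx":0.107,"ry":-0.001,"rz":0.01},{"tx":-1.03,"ty":1.03,"tz":-0.6,"rx":0.108,"rz":0.011}]
```

Call:
{"name": "move_arm", "arguments": {"rows": [{"tx": -0.7, "ty": 0.7, "tz": 0, "rx": 0.07, "ry": 0, "rz": 0.007, "grip": 100}, {"tx": -0.7, "ty": 0.7, "tz": -0.1, "rx": 0.07, "ry": 0, "rz": 0.007, "grip": 100}, {"tx": -0.7, "ty": 0.7, "tz": -0.2, "rx": 0.07, "ry": 0, "rz": 0.007, "grip": 100}, {"tx": -0.7, "ty": 0.7, "tz": -0.3, "rx": 0.07, "ry": 0, "rz": 0.007, "grip": 100}, {"tx": -0.7, "ty": 0.7, "tz": -0.3, "rx": 0.07, "ry": 0, "rz": 0.007, "grip": 100}, {"tx": -0.7, "ty": 0.7, "tz": -0.3, "rx": 0.07, "ry": 0, "rz": 0.007, "grip": 100}, {"tx": -0.6, "ty": 0.7, "tz": -0.3, "rx": 0.07, "ry": 0, "rz": 0.007, "grip": 100}, {"tx": -0.6, "ty": 0.7, "tz": -0.3, "rx": 0.05, "ry": 0, "rz": 0.007, "grip": 100}, {"tx": 0, "ty": 0, "tz": 0, "rx": 0, "ry": 0, "rz": 0, "grip": 100}]}}

```text
t: 3.55
eef_pos: [592.1, -138.7, 127.6]
tcp_rot: [-1.584, 0.005, 1.359]
ft_force: [-1.0, -0.2, -0.4]
opening: 0.996
```

```bash
python3 - <<'E'
from h import *
s=env.state(); print(s["t"],s["eef_pos"],s["tcp_rot"],s["joints"].round(3))
c,p,d=snap("wrist","w4")
u,v=proj(c,[529.2,-125.2,99]).astype(int); print(u,v)
crop(p,max(0,u-40),max(0,v-40),80,80,8,"w4a.png")
E
```

```text
3.55 [ 592.09133584 -138.74020788  127.60032987] [-1.58421414  0.00486829  1.35940224] [-0.337  0.584  1.716 -0.004  0.828 -1.694]
284 149
```

View pics/w4a.png

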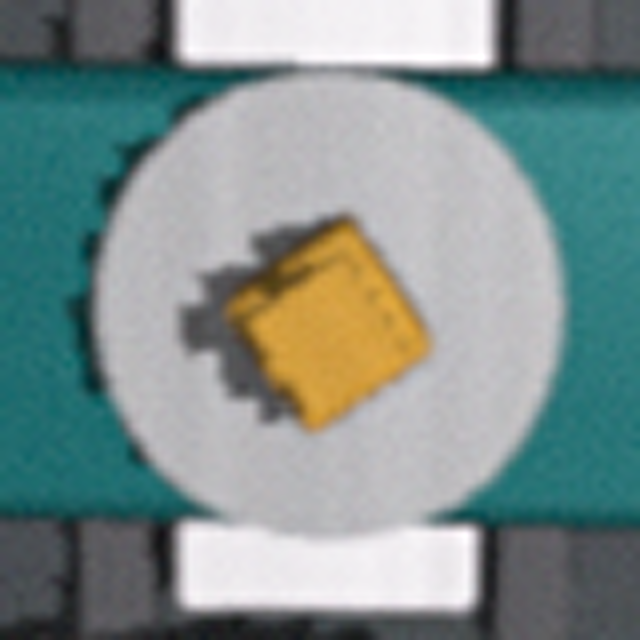

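The crop shows the brass head with corners at (348,218), (432,352), (316,432) and (228,305), and the collar circle centred near (330,305).

```bash
python3 - <<'E'
from h import *
import pickle
c=pickle.load(open("pics/w4.pkl","rb"))
pts=[(348,218),(432,352),(316,432),(228,305)]
q=np.array([onz(c,244+(x)/8-.5,109+y/8-.5,99)[:2] for x,y in pts])
print(q.round(1), "ctr",q.mean(0).round(1))
for i in range(4):
    e=q[(i+1)%4]-q[i]; print(np.linalg.norm(e).round(1), (np.degrees(np.arctan2(e[1],e[0]))%90).round(1))
print("collar",onz(c,244+330/8-.5,109+304/8-.5,88).round(1))
d=np.load("pics/w4.npy");P=cloud(c,d).reshape(-1,3)
for z0,z1 in ((86.5,90),(96.5,104)):
    m=P[(P[:,2]>z0)&(P[:,2]<z1)&(np.hypot(P[:,0]-529,P[:,1]+125)<25)]; r=cv2.minAreaRect(m[:,:2].astype(np.float32)); print(len(m),r, np.median(m[:,2]))
E
```

```text
[[ 522.4 -122.3]
 [ 532.4 -118.5]
 [ 536.1 -127.5]
 [ 526.3 -131.6]] ctr [ 529.3 -125. ]
10.7 20.6
9.7 22.4
10.6 22.5
10.1 23.2
collar [ 528.9 -125.    88. ]
2165 ((529.6964721679688, -125.33828735351562), (33.342750549316406, 33.54686737060547), 78.02765655517578) 87.69360015470318
396 ((529.492431640625, -125.34788513183594), (10.994403839111328, 10.879453659057617), 23.378448486328125) 100.85640341485994
```

```bash
python3 - <<'E'
from h import *
k=np.load("cam.npz"); e=k["e"]; Rc=R.from_quat(k["q"])
foot=np.array([606,114.5,45.])
R1=tooldown(1.36)
ray_=(R1*Rc).apply([0,(211.5-150)/321,-1.]); eye=foot-ray_/np.linalg.norm(ray_)*250
tcp=eye-R1.apply(e); print("eye",eye.round(),"tcp",tcp.round(1))
plan(tcp,R1)
E
```

```text
eye [580. 120. 294.] tcp [661.6 102.7 142.9]
7 rows; end [661.6 102.7 142.8] [-1.571  0.     1.36 ]
[{"tx":3.57,"ty":-0.22,"tz":-0.26,"rx":0.002},{"tx":3.57,"ty":-0.22,"tz":-0.26,"rx":0.002,"rz":-0.001},{"tx":3.57,"ty":-0.22,"tz":-0.26,"rx":0.002},{"tx":3.57,"ty":-0.22,"tz":-0.26,"rx":0.002,"rz":-0.001},{"tx":3.57,"ty":-0.21,"tz":-0.26,"rx":0.003},{"tx":3.57,"ty":-0.22,"tz":-0.26,"rx":0.002,"rz":-0.001},{"tx":3.56,"ty":-0.21,"tz":-0.27,"rx":0.003}]
```

Call:
{"name": "move_arm", "arguments": {"rows": [{"tx": 3.6, "ty": -0.2, "tz": -0.3, "rx": 0.013, "ry": 0, "rz": -0.005, "grip": 100}, {"tx": 3.6, "ty": -0.2, "tz": -0.3, "rx": 0, "ry": 0, "rz": 0, "grip": 100}, {"tx": 3.6, "ty": -0.2, "tz": -0.3, "rx": 0, "ry": 0, "rz": 0, "grip": 100}, {"tx": 3.6, "ty": -0.2, "tz": -0.3, "rx": 0, "ry": 0, "rz": 0, "grip": 100}, {"tx": 3.6, "ty": -0.2, "tz": -0.3, "rx": 0, "ry": 0, "rz": 0, "grip": 100}, {"tx": 3.6, "ty": -0.2, "tz": -0.3, "rx": 0, "ry": 0, "rz": 0, "grip": 100}, {"tx": 3.4, "ty": -0.2, "tz": -0.2, "rx": 0, "ry": 0, "rz": 0, "grip": 100}, {"tx": 0, "ty": 0, "tz": 0, "rx": 0, "ry": 0, "rz": 0, "grip": 100}]}}

```text
t: 4.27
eef_pos: [663.1, 109.0, 145.2]
tcp_rot: [-1.579, -0.005, 1.365]
ft_force: [0.5, 0.0, 0.7]
opening: 1.001
```

```bash
python3 - <<'E'
from h import *
s=env.state(); print(s["t"],s["eef_pos"],s["tcp_rot"],s["joints"].round(3))
c,p,d=snap("wrist","w5")
u,v=proj(c,[606,114.5,45]).astype(int); print(u,v)
crop(p,max(0,u-60),max(0,v-60),120,120,6,"w5a.png")
P=cloud(c,d).reshape(-1,3)
q0=P[np.hypot(P[:,0]-606,P[:,1]-114)<60]
for z0,z1 in ((42,48),(128,142)):
    m=q0[(q0[:,2]>z0)&(q0[:,2]<z1)]; print(len(m),cv2.minAreaRect(m[:,:2].astype(np.float32)),np.median(m[:,2]))
E
```

```text
4.2667 [663.12445648 108.99981623 145.23090465] [-1.57868943 -0.00498121  1.36505186] [ 0.064  0.643  1.529  0.003  0.96  -1.303]
275 148
3721 ((606.6333618164062, 115.13844299316406), (60.22832489013672, 60.058860778808594), 61.402008056640625) 44.63311654151252
1877 ((606.4279174804688, 115.0726318359375), (25.470720291137695, 25.123619079589844), 65.57030487060547) 134.72270147990355
```

View pics/w5a.png

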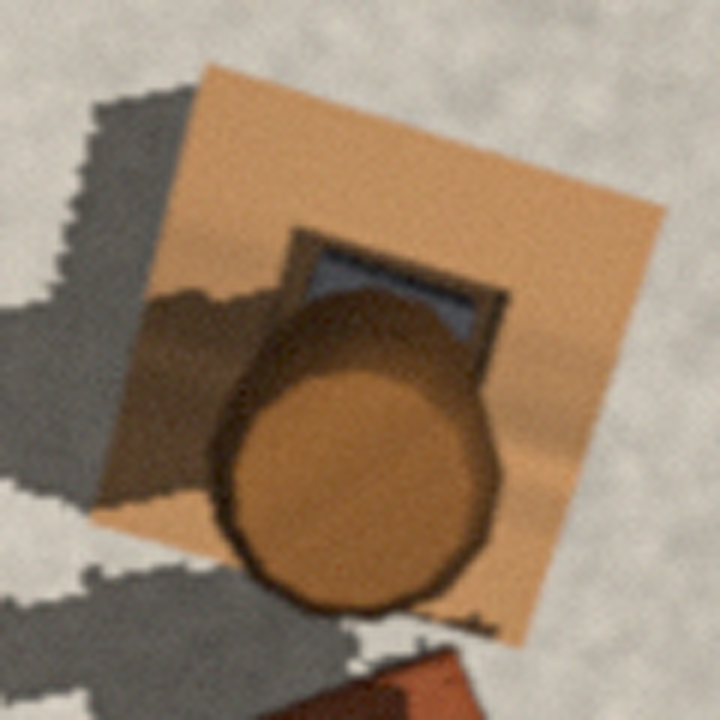

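```bash
python3 - <<'E'
from h import *
plan([606.5,115.1,180],tooldown(1.36),nmin=4)
E
```

```text
4 rows; end [606.5 115.1 180. ] [-1.571 -0.     1.36 ]
[{"tx":-0.08,"ty":-0.89,"tz":1.41,"rx":0.002,"ry":0.001,"rz":0.001},{"tx":-0.08,"ty":-0.89,"tz":1.41,"rx":0.002,"ry":0.001,"rz":0.001},{"tx":-0.08,"ty":-0.88,"tz":1.41,"rx":0.001,"ry":0.001,"rz":0.001},{"tx":-0.08,"ty":-0.88,"tz":1.41,"rx":0.002,"ry":0.002,"rz":0.001}]
```

Call:
{"name": "move_arm", "arguments": {"rows": [{"tx": 0, "ty": -2.4, "tz": 0.2, "rx": 0.007, "ry": 0.005, "rz": 0.005, "grip": 100}, {"tx": 0, "ty": -1.2, "tz": 1.8, "rx": 0, "ry": 0, "rz": 0, "grip": 100}, {"tx": -0.1, "ty": 0, "tz": 1.8, "rx": 0, "ry": 0, "rz": 0, "grip": 100}, {"tx": -0.2, "ty": 0, "tz": 1.8, "rx": 0, "ry": 0, "rz": 0, "grip": 100}, {"tx": 0, "ty": 0, "tz": 0, "rx": 0, "ry": 0, "rz": 0, "grip": 100}, {"tx": 0, "ty": 0, "tz": 0, "rx": 0, "ry": 0, "rz": 0, "grip": 100}]}}

```text
t: 4.82
eef_pos: [606.5, 111.9, 181.1]
tcp_rot: [-1.57, -0.0, 1.357]
ft_force: [-0.5, -0.0, 0.5]
opening: 0.998
```

```bash
python3 - <<'E'
from h import *
print(env.state()["tcp_rot"]);plan([606.5,115.1,111],tooldown(1.36),nmin=4)
E
```

```text
[-1.56953737e+00 -3.46253408e-05  1.35665393e+00]
4 rows; end [606.5 115.1 111. ] [-1.571 -0.     1.36 ]
[{"tx":0.08,"ty":1.75,"tz":0.02,"ry":-0.001},{"tx":0.08,"ty":1.75,"tz":0.01,"ry":-0.001},{"tx":0.07,"ty":1.75,"tz":0.02,"rx":-0.001,"ry":-0.001},{"tx":0.08,"ty":1.76,"tz":0.01}]
```

Call:
{"name": "move_arm", "arguments": {"rows": [{"tx": 0.3, "ty": 1.4, "tz": 0.1, "rx": 0, "ry": 0, "rz": 0, "grip": 100}, {"tx": 0, "ty": 1.9, "tz": 0, "rx": 0, "ry": 0, "rz": 0, "grip": 100}, {"tx": 0, "ty": 1.9, "tz": 0, "rx": 0, "ry": 0, "rz": 0, "grip": 100}, {"tx": 0, "ty": 1.8, "tz": 0, "rx": 0, "ry": 0, "rz": 0, "grip": 100}, {"tx": 0, "ty": 0, "tz": 0, "rx": 0, "ry": 0, "rz": 0, "grip": 100}, {"tx": 0, "ty": 0, "tz": 0, "rx": 0, "ry": 0, "rz": 0, "grip": 0}, {"tx": 0, "ty": 0, "tz": 0, "rx": 0, "ry": 0, "rz": 0, "grip": 0}, {"tx": 0, "ty": 0, "tz": 0, "rx": 0, "ry": 0, "rz": 0, "grip": 0}, {"tx": 0, "ty": 0, "tz": 0, "rx": 0, "ry": 0, "rz": 0, "grip": 0}, {"tx": 0, "ty": 0, "tz": 0, "rx": 0, "ry": 0, "rz": 0, "grip": 0}]}}

```text
t: 5.65
eef_pos: [606.9, 116.3, 111.1]
tcp_rot: [-1.569, -0.002, 1.358]
ft_force: [-0.1, -0.2, -0.3]
opening: 0.707
```

Call:
{"name": "move_arm", "arguments": {"rows": [{"tx": 0, "ty": 0, "tz": 0, "rx": 0, "ry": 0, "rz": 0, "grip": 0}, {"tx": 0, "ty": 0, "tz": 0, "rx": 0, "ry": 0, "rz": 0, "grip": 0}, {"tx": 0, "ty": 0, "tz": 0, "rx": 0, "ry": 0, "rz": 0, "grip": 0}, {"tx": 0, "ty": 0, "tz": 0, "rx": 0, "ry": 0, "rz": 0, "grip": 0}, {"tx": 0, "ty": 0, "tz": 0, "rx": 0, "ry": 0, "rz": 0, "grip": 0}, {"tx": 0, "ty": 0, "tz": 0, "rx": 0, "ry": 0, "rz": 0, "grip": 0}, {"tx": 0, "ty": 0, "tz": 0, "rx": 0, "ry": 0, "rz": 0, "grip": 0}, {"tx": 0, "ty": 0, "tz": 0, "rx": 0, "ry": 0, "rz": 0, "grip": 0}]}}

```text
t: 6.32
eef_pos: [606.6, 116.4, 110.1]
tcp_rot: [-1.568, -0.002, 1.358]
ft_force: [-0.0, 0.1, -0.7]
opening: 0.27
```

Call:
{"name": "move_arm", "arguments": {"rows": [{"tx": 0, "ty": -0.8, "tz": 0, "rx": 0, "ry": 0, "rz": 0, "grip": 0}, {"tx": 0, "ty": -2, "tz": 0, "rx": 0, "ry": 0, "rz": 0, "grip": 0}, {"tx": 0, "ty": -3, "tz": 0, "rx": 0, "ry": 0, "rz": 0, "grip": 0}, {"tx": 0, "ty": -3, "tz": 0, "rx": 0, "ry": 0, "rz": 0, "grip": 0}, {"tx": 0, "ty": -1.7, "tz": 0, "rx": 0, "ry": 0, "rz": 0, "grip": 0}, {"tx": 0, "ty": 0, "tz": 0, "rx": 0, "ry": 0, "rz": 0, "grip": 0}]}}

```text
t: 6.82
eef_pos: [608.1, 116.3, 219.6]
tcp_rot: [-1.574, -0.003, 1.358]
ft_force: [0.3, -0.3, -1.9]
opening: 0.271
```

```bash
python3 - <<'E'
from h import *
s=env.state();print(s["tcp_rot"],s["ft_force"]);plan([529.3,-124.6,218],tooldown(2.25),nmin=9)
c,p,d=snap("wrist","w6"); print(proj(c,s["eef_pos"]))
E
```

```text
[-1.57397876 -0.00344731  1.35843712] [ 0.27694851 -0.26141125 -1.88828135]
9 rows; end [ 529.4 -124.6  218. ] [-1.571  0.     2.25 ]
[{"tx":-2.8,"ty":0.01,"tz":0.29,"rx":0.001,"ry":-0.099},{"tx":-2.76,"ty":0.01,"tz":0.57,"ry":-0.099},{"tx":-2.69,"ty":0.01,"tz":0.84,"rx":0.001,"ry":-0.099},{"tx":-2.59,"ty":0.01,"tz":1.1,"ry":-0.099},{"tx":-2.47,"ty":0.01,"tz":1.35,"rx":0.001,"ry":-0.099},{"tx":-2.33,"ty":0.01,"tz":1.59,"ry":-0.099},{"tx":-2.16,"ty":0.01,"tz":1.81,"rx":0.001,"ry":-0.099,"rz":0.001},{"tx":-1.97,"ty":0.01,"tz":2.01,"rx":0.001,"ry":-0.099},{"tx":-1.76,"ty":0.01,"tz":2.19,"ry":-0.1,"rz":0.001}]
[284.31523762 279.68404156]
```

View pics/w6.png

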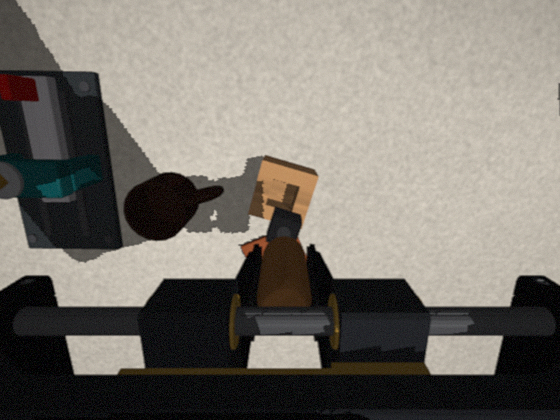

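```bash
python3 - <<'E'
from h import *
p=cv2.imread("pics/w6.png"); crop(p,245,180,80,110,6,"w6a.png")
import pickle; c=pickle.load(open("pics/w6.pkl","rb"))
s=env.state()
print(env.state()["eef_pos"]); tz=Rt(s["tcp_rot"])
for y in (71,95): print(proj(c,s["eef_pos"]+tz.apply([0,y,0])), proj(c,s["eef_pos"]+tz.apply([0,y,0])+0))
P=cloud(c,np.load("pics/w6.npy"))
for v in range(200,246,4): print(v,[f"{(tz.inv().apply(P[v,u]-s['eef_pos'])).round(1)}" for u in (275,285,295)])
E
```

```text
[607.3511514  116.19494579 217.14802473]
[283.6900737  229.68579471] [283.6900737  229.68579471]
[283.65944385 219.43832323] [283.65944385 219.43832323]
200 ['[ -9.9 203.2 -12.6]', '[  1.6 201.6 -12.2]', '[ 12.  173.1  -4.6]']
204 ['[ -9.4 185.3 -12.4]', '[  1.6 196.4 -15.5]', '[ 12.1 174.4  -9.3]']
208 ['[-6.7 86.8 12.2]', '[  1.5 178.9 -15.1]', '[ 12.  172.  -13.1]']
212 ['[-6.5 76.5 12.1]', '[ 1.1 86.4  9. ]', '[ 12.1 171.9 -17.5]']
216 ['[-6.3 68.3 11.6]', '[ 1.  75.   9.4]', '[ 8.7 81.9  7.2]']
220 ['[-6.3 68.6  8.4]', '[ 1.  68.8  8.3]', '[ 8.4 72.7  7. ]']
224 ['[-6.4 69.   5.2]', '[ 1.  67.9  5.6]', '[ 8.3 68.9  5.2]']
228 ['[-6.4 68.9  2.1]', '[ 0.9 65.   3.5]', '[ 8.3 68.6  2.2]']
232 ['[-6.4 69.2 -1.2]', '[ 0.9 57.6  3.2]', '[ 8.3 68.2 -0.8]']
236 ['[-6.4 68.  -3.9]', '[ 0.8 27.6 12. ]', '[ 8.4 68.7 -4.1]']
240 ['[-5.2 24.2 10.8]', '[ 0.7 21.1 12.1]', '[ 6.8 27.4  9.5]']
244 ['[-5.  18.2 10.8]', '[ 0.7 16.  11.7]', '[ 6.6 20.1 10. ]']
```

View pics/w6a.png

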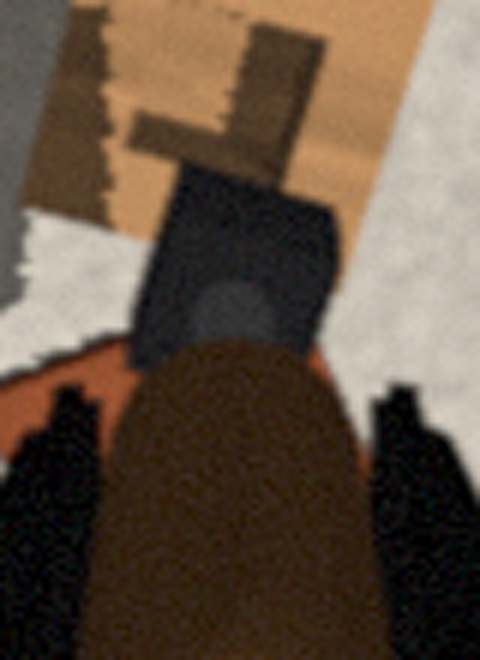

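```bash
python3 - <<'E'
from h import *
import pickle
c=pickle.load(open("pics/w6.pkl","rb"));P=cloud(c,np.load("pics/w6.npy"))
s=env.state(); T=Rt(s["tcp_rot"])
q=T.inv().apply(P[195:250,255:320].reshape(-1,3)-s["eef_pos"])
m=q[(q[:,1]>65)&(q[:,1]<72)]; print(len(m),m.min(0),m.max(0),np.median(m[:,1]))
r=cv2.minAreaRect(m[:,[0,2]].astype(np.float32)); print(r)
m2=q[(q[:,1]>65)&(q[:,1]<93)&(q[:,2]>-12)]; r=cv2.minAreaRect(m2[:,[0,2]].astype(np.float32)); print(r)
E
```

```text
540 [-14.04929784  65.03672162  -8.93723747] [12.66981805 71.92777025 12.36968292] 68.65012582734457
((-0.32848644256591797, -1.0610895156860352), (22.01420021057129, 22.125965118408203), 72.0048599243164)
((-0.32891082763671875, -0.9804191589355469), (22.20480728149414, 22.170429229736328), 71.87652587890625)
```

```bash
python3 - <<'E'
from h import *
R1=tooldown(2.283); t=np.array([529.3,-125.1,212])-R1.apply([-.33,0,-1.06]); print(t)
plan(t,R1,nmin=9)
E
```

```text
[ 528.28200486 -125.54292878  212.        ]
9 rows; end [ 528.2 -125.6  212. ] [-1.571  0.     2.283]
[{"tx":-2.81,"ty":0.05,"tz":0.29,"ry":-0.103},{"tx":-2.77,"ty":0.05,"tz":0.58,"ry":-0.103},{"tx":-2.69,"ty":0.05,"tz":0.86,"ry":-0.103},{"tx":-2.59,"ty":0.05,"tz":1.13,"ry":-0.103},{"tx":-2.46,"ty":0.05,"tz":1.4,"ry":-0.103},{"tx":-2.3,"ty":0.05,"tz":1.64,"rx":0.001,"ry":-0.102},{"tx":-2.12,"ty":0.05,"tz":1.86,"ry":-0.103,"rz":0.001},{"tx":-1.92,"ty":0.05,"tz":2.08,"rx":0.001,"ry":-0.102},{"tx":-1.7,"ty":0.06,"tz":2.26,"ry":-0.103,"rz":0.001}]
```

Call:
{"name": "move_arm", "arguments": {"rows": [{"tx": -2.8, "ty": 0, "tz": 0.3, "rx": 0, "ry": -0.103, "rz": 0, "grip": 0}, {"tx": -2.8, "ty": 0, "tz": 0.6, "rx": 0, "ry": -0.103, "rz": 0, "grip": 0}, {"tx": -2.7, "ty": 0, "tz": 0.9, "rx": 0, "ry": -0.103, "rz": 0, "grip": 0}, {"tx": -2.6, "ty": 0, "tz": 1.1, "rx": 0, "ry": -0.103, "rz": 0, "grip": 0}, {"tx": -2.4, "ty": 0.1, "tz": 1.4, "rx": 0, "ry": -0.103, "rz": 0, "grip": 0}, {"tx": -2.3, "ty": 0.1, "tz": 1.6, "rx": 0, "ry": -0.103, "rz": 0, "grip": 0}, {"tx": -2.1, "ty": 0.1, "tz": 1.9, "rx": 0, "ry": -0.103, "rz": 0, "grip": 0}, {"tx": -1.9, "ty": 0.1, "tz": 2.1, "rx": 0, "ry": -0.102, "rz": 0, "grip": 0}, {"tx": -1.7, "ty": 0.1, "tz": 2.2, "rx": 0, "ry": -0.102, "rz": 0, "grip": 0}, {"tx": 0, "ty": 0, "tz": 0, "rx": 0, "ry": 0, "rz": 0, "grip": 0}]}}

```text
t: 7.7
eef_pos: [525.7, -128.1, 208.3]
tcp_rot: [-1.568, -0.005, 2.288]
ft_force: [-0.7, 0.5, -1.3]
opening: 0.27
```

Call:
{"name": "move_arm", "arguments": {"rows": [{"tx": 0, "ty": 0, "tz": 0, "rx": 0, "ry": 0, "rz": 0, "grip": 0}]}}

```text
t: 7.78
eef_pos: [526.6, -125.8, 208.6]
tcp_rot: [-1.569, -0.005, 2.28]
ft_force: [0.1, -0.1, -0.8]
opening: 0.27
```

```bash
cat >> h.py <<'E'
def sock(name="w",c=None,d=None,s=None,v0=150,v1=250):
    P=cloud(c,d); T=Rt(s["tcp_rot"])
    q=T.inv().apply(P[v0:v1,240:330].reshape(-1,3)-s["eef_pos"])
    m=q[(q[:,1]>64)&(q[:,1]<76)&(abs(q[:,0])<18)&(abs(q[:,2])<20)]; r=cv2.minAreaRect(m[:,[0,2]].astype(np.float32))
    w=s["eef_pos"]+T.apply([r[0][0],np.median(m[:,1]),r[0][1]])
    yaw=(np.degrees(s["tcp_rot"][2])+r[2])%90
    print("socket tool",np.round(r[0],2),np.round(r[1],1),"y",np.median(m[:,1]).round(1),"world",w.round(1),"yaw mod90",yaw.round(1)); return w,yaw
E
python3 - <<'E'
from h import *
s=env.state();print(s["t"],s["eef_pos"],s["tcp_rot"],s["joints"].round(2))
c,p,d=snap("wrist","w7"); sock(c=c,d=d,s=s)
u,v=proj(c,[529.3,-125.1,110]).astype(int); print(u,v)
crop(p,u-50,v-50,100,100,6,"w7a.png")
E
```

```text
7.7833 [ 526.57762198 -125.75976674  208.59758036] [-1.56910935 -0.00545983  2.28032479] [-0.36  0.4   1.79  0.    0.95 -2.64]
socket tool [ 0.01 -0.16] [21.4 22.2] y 71.0 world [ 526.4 -125.4  137.6] yaw mod90 23.3
281 222
```

View pics/w7a.png

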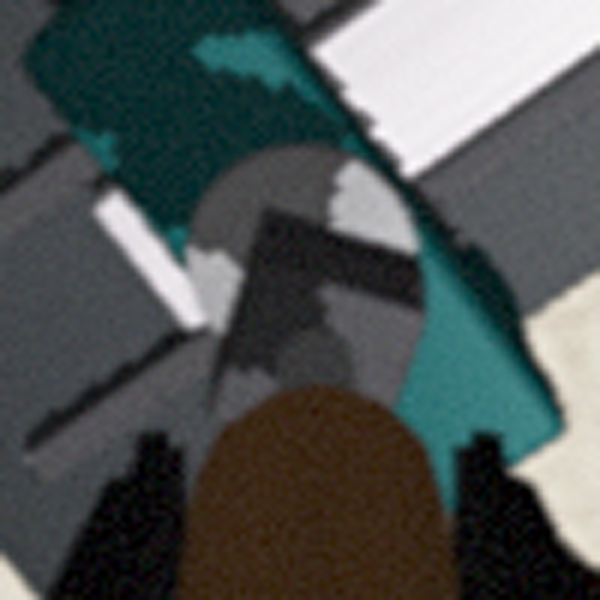

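```bash
python3 - <<'E'
from h import *
import pickle
from scipy.optimize import least_squares
s=env.state();print(s["eef_pos"],s["tcp_rot"])
for n in ("w7","w4"):
    c=pickle.load(open(f"pics/{n}.pkl","rb"));P=cloud(c,np.load(f"pics/{n}.npy"))
    p=cv2.imread(f"pics/{n}.png")
    # collar mask by depth, edge pts: angular max radius in sectors
    m=P.reshape(-1,3); m=m[(abs(m[:,2]-87.7)<1.8)&(np.hypot(m[:,0]-529,m[:,1]+125)<20)]
    ctr=np.array([529.,-125.])
    for it in range(4):
        a=np.arctan2(m[:,1]-ctr[1],m[:,0]-ctr[0]); r=np.hypot(m[:,1]-ctr[1],m[:,0]-ctr[0])
        E=[]
        for k in range(36):
            sel=(a>=-np.pi+k*np.pi/18)&(a<-np.pi+(k+1)*np.pi/18)
            if sel.sum()>8 and r[sel].max()>14.5: E.append(m[sel][np.argmax(r[sel]),:2])
        E=np.array(E); f=least_squares(lambda x:np.hypot(*(E-x[:2]).T)-16.8,ctr,loss="soft_l1"); ctr=f.x
    print(n,ctr,len(E),np.abs(f.fun).mean())
E
```

```text
[ 526.96713814 -124.92549071  208.83401118] [-1.5694579  -0.00513083  2.28056116]
w7 [ 529.55856713 -125.58782801] 21 0.08016672667143661
w4 [ 529.5434603  -125.36566877] 36 0.12023452087288472
```

```bash
python3 - <<'E'
from h import *
plan([529.5,-125.5,208.8],Rt(env.state()["tcp_rot"]),nmin=1)
E
```

```text
1 rows; end [ 529.5 -125.5  208.8] [-1.569 -0.005  2.281]
[{"tx":-0.21,"tz":-0.15}]
```

Call:
{"name": "move_arm", "arguments": {"rows": [{"tx": -0.21, "ty": 0, "tz": -0.15, "rx": 0, "ry": 0, "rz": 0.005, "grip": 0}, {"tx": 0, "ty": 0.4, "tz": 0, "rx": 0, "ry": 0, "rz": 0, "grip": 0}, {"tx": 0, "ty": 0.4, "tz": 0, "rx": 0, "ry": 0, "rz": 0, "grip": 0}, {"tx": 0, "ty": 0, "tz": 0, "rx": 0, "ry": 0, "rz": 0, "grip": 0}, {"tx": 0, "ty": 0, "tz": 0, "rx": 0, "ry": 0, "rz": 0, "grip": 0}]}}

```text
t: 8.25
eef_pos: [529.9, -124.9, 201.4]
tcp_rot: [-1.57, 0.001, 2.284]
ft_force: [-0.7, 0.0, -1.4]
opening: 0.274
```

```bash
python3 - <<'E'
from h import *
s=env.state();print(s["t"],s["eef_pos"],s["tcp_rot"],s["ft_force"])
c,p,d=snap("wrist","w8"); s=env.state(); sock(c=c,d=d,s=s); print(s["eef_pos"])
u,v=proj(c,[529.3,-125.1,100]).astype(int); print(u,v)
crop(p,u-50,v-50,100,100,6,"w8a.png")
E
```

```text
8.25 [ 529.9150464  -124.93054443  201.41885888] [-1.56978630e+00  8.20965801e-04  2.28389859e+00] [-0.70762701  0.00214613 -1.42564375]
socket tool [ 0.17 -0.11] [22. 22.] y 71.2 world [ 530.  -125.   130.5] yaw mod90 22.7
[ 529.99409393 -125.08543436  201.70993489]
283 218
```

View pics/w8a.png

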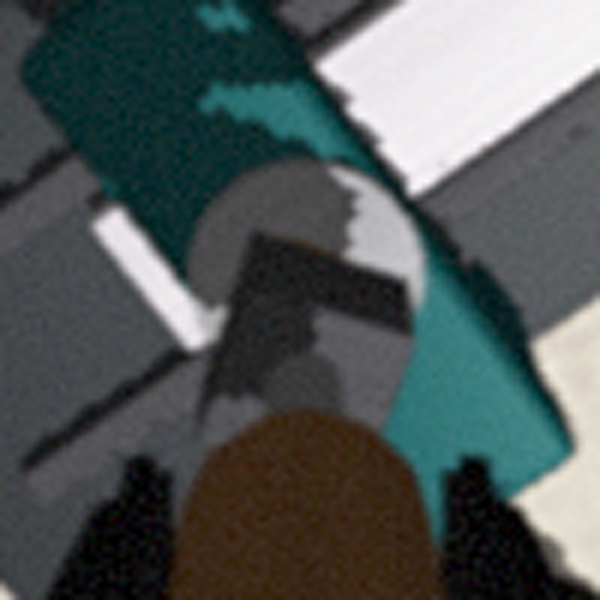

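Call:
{"name": "move_arm", "arguments": {"rows": [{"tx": 0, "ty": 0.3, "tz": 0.05, "rx": 0, "ry": 0, "rz": 0, "grip": 0}, {"tx": 0, "ty": 0.3, "tz": 0, "rx": 0, "ry": 0, "rz": 0, "grip": 0}, {"tx": 0, "ty": 0.3, "tz": 0, "rx": 0, "ry": 0, "rz": 0, "grip": 0}, {"tx": 0, "ty": 0, "tz": 0, "rx": 0, "ry": 0, "rz": 0, "grip": 0}]}}

```text
t: 8.63
eef_pos: [529.4, -125.7, 192.2]
tcp_rot: [-1.57, 0.001, 2.283]
ft_force: [-0.3, -0.2, -1.3]
opening: 0.27
```

Call:
{"name": "move_arm", "arguments": {"rows": [{"tx": 0, "ty": 0.3, "tz": 0, "rx": 0, "ry": 0, "rz": 0, "grip": 0}, {"tx": 0, "ty": 0.3, "tz": 0, "rx": 0, "ry": 0, "rz": 0, "grip": 0}, {"tx": 0, "ty": 0.15, "tz": 0, "rx": 0, "ry": 0, "rz": 0, "grip": 0}, {"tx": 0, "ty": 0, "tz": 0, "rx": 0, "ry": 0, "rz": 0, "grip": 0}]}}

```text
t: 8.97
eef_pos: [529.5, -125.8, 185.0]
tcp_rot: [-1.57, 0.001, 2.283]
ft_force: [0.2, -0.2, -1.5]
opening: 0.271
```

Call:
{"name": "move_arm", "arguments": {"rows": [{"tx": 0, "ty": 0, "tz": 0, "rx": 0, "ry": 0.12, "rz": 0, "grip": 0}, {"tx": 0, "ty": 0, "tz": 0, "rx": 0, "ry": 0.12, "rz": 0, "grip": 0}, {"tx": 0, "ty": 0, "tz": 0, "rx": 0, "ry": 0.12, "rz": 0, "grip": 0}, {"tx": 0, "ty": 0, "tz": 0, "rx": 0, "ry": 0.12, "rz": 0, "grip": 0}, {"tx": 0, "ty": 0, "tz": 0, "rx": 0, "ry": 0.12, "rz": 0, "grip": 0}, {"tx": 0, "ty": 0, "tz": 0, "rx": 0, "ry": 0.12, "rz": 0, "grip": 0}]}}

```text
t: 9.47
eef_pos: [529.2, -125.2, 185.2]
tcp_rot: [-1.57, 0.0, 1.557]
ft_force: [-0.2, 3.5, -2.4]
opening: 0.269
```

```bash
python3 - <<'E'
from h import *
s=env.state();print(s["t"],s["eef_pos"],s["tcp_rot"],s["ft_force"],s["moment"],s["joints"][5])
E
```

```text
9.4667 [ 529.18346177 -125.15053596  185.23017702] [-1.57021621e+00  2.23337870e-04  1.55722887e+00] [-0.15884801  3.4739474  -2.37076939] [1.22454103 0.05322847 0.05610259] -1.9104327000923644
```

Call:
{"name": "move_arm", "arguments": {"rows": [{"tx": 0, "ty": 0, "tz": 0, "rx": 0, "ry": 0.12, "rz": 0, "grip": 0}, {"tx": 0, "ty": 0, "tz": 0, "rx": 0, "ry": 0.12, "rz": 0, "grip": 0}, {"tx": 0, "ty": 0, "tz": 0, "rx": 0, "ry": 0.12, "rz": 0, "grip": 0}, {"tx": 0, "ty": 0, "tz": 0, "rx": 0, "ry": 0.12, "rz": 0, "grip": 0}, {"tx": 0, "ty": 0, "tz": 0, "rx": 0, "ry": 0.12, "rz": 0, "grip": 0}, {"tx": 0, "ty": 0, "tz": 0, "rx": 0, "ry": 0.12, "rz": 0, "grip": 0}, {"tx": 0, "ty": 0, "tz": 0, "rx": 0, "ry": 0.12, "rz": 0, "grip": 0}, {"tx": 0, "ty": 0, "tz": 0, "rx": 0, "ry": 0.12, "rz": 0, "grip": 0}, {"tx": 0, "ty": 0, "tz": 0, "rx": 0, "ry": 0.12, "rz": 0, "grip": 0}, {"tx": 0, "ty": 0, "tz": 0, "rx": 0, "ry": 0.12, "rz": 0, "grip": 0}]}}

```text
t: 10.3
eef_pos: [529.8, -124.9, 185.4]
tcp_rot: [-1.571, -0.001, 0.357]
ft_force: [2.2, 6.4, -1.4]
opening: 0.267
```

Call:
{"name": "move_arm", "arguments": {"rows": [{"tx": 0, "ty": 0, "tz": 0, "rx": 0, "ry": 0.12, "rz": 0, "grip": 0}, {"tx": 0, "ty": 0, "tz": 0, "rx": 0, "ry": 0.12, "rz": 0, "grip": 0}, {"tx": 0, "ty": 0, "tz": 0, "rx": 0, "ry": 0.12, "rz": 0, "grip": 0}, {"tx": 0, "ty": 0, "tz": 0, "rx": 0, "ry": 0.12, "rz": 0, "grip": 0}, {"tx": 0, "ty": 0, "tz": 0, "rx": 0, "ry": 0.12, "rz": 0, "grip": 0}, {"tx": 0, "ty": 0, "tz": 0, "rx": 0, "ry": 0.12, "rz": 0, "grip": 0}, {"tx": 0, "ty": 0, "tz": 0, "rx": 0, "ry": 0.12, "rz": 0, "grip": 0}, {"tx": 0, "ty": 0, "tz": 0, "rx": 0, "ry": 0.12, "rz": 0, "grip": 0}, {"tx": 0, "ty": 0, "tz": 0, "rx": 0, "ry": 0.12, "rz": 0, "grip": 0}, {"tx": 0, "ty": 0, "tz": 0, "rx": 0, "ry": 0.12, "rz": 0, "grip": 0}]}}

```text
t: 11.13
eef_pos: [530.2, -125.2, 185.4]
tcp_rot: [-1.57, -0.002, -0.843]
ft_force: [3.6, 5.0, -4.1]
opening: 0.267
```

```bash
python3 - <<'E'
from h import *
s=env.state();print(s["t"],s["eef_pos"],s["tcp_rot"],s["ft_force"],s["moment"],s["joints"][5])
c,p,d=snap("wrist","w9"); s=env.state(); sock(c=c,d=d,s=s)
c,p,d=snap("scene","s9"); crop(p,220,150,165,130,4.8,"s9a.png")
E
```

```text
11.1333 [ 530.17751438 -125.21238808  185.36911943] [-1.56971521 -0.00174186 -0.84287734] [ 3.57385708  5.00343892 -4.06854895] [ 1.16331203 -0.98037014  0.04474274] 0.48951650357092635
socket tool [-0.87 -0.28] [21.6 22.2] y 71.1 world [ 529.6 -124.8  114.3] yaw mod90 24.2
```

View pics/w9.png

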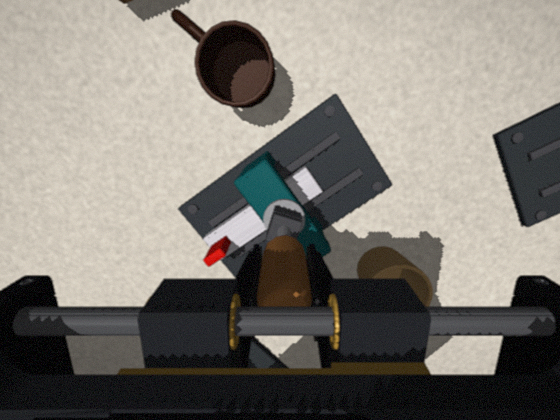

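View pics/s9a.png

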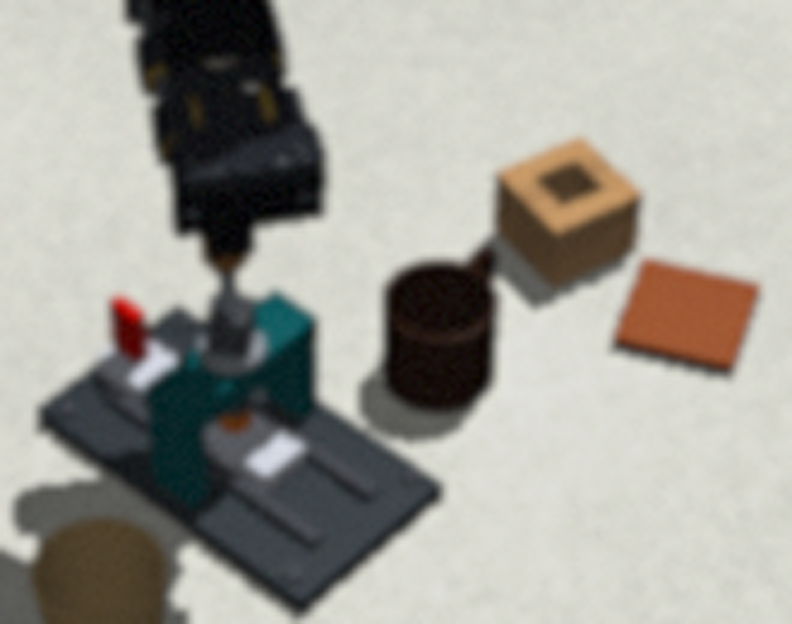

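Call:
{"name": "move_arm", "arguments": {"rows": [{"tx": 0, "ty": 0, "tz": 0, "rx": 0, "ry": 0.12, "rz": 0, "grip": 0}, {"tx": 0, "ty": 0, "tz": 0, "rx": 0, "ry": 0.12, "rz": 0, "grip": 0}, {"tx": 0, "ty": 0, "tz": 0, "rx": 0, "ry": 0.12, "rz": 0, "grip": 0}, {"tx": 0, "ty": 0, "tz": 0, "rx": 0, "ry": 0.12, "rz": 0, "grip": 0}, {"tx": 0, "ty": 0, "tz": 0, "rx": 0, "ry": 0.12, "rz": 0, "grip": 0}, {"tx": 0, "ty": 0, "tz": 0, "rx": 0, "ry": 0.12, "rz": 0, "grip": 0}, {"tx": 0, "ty": 0, "tz": 0, "rx": 0, "ry": 0.12, "rz": 0, "grip": 0}, {"tx": 0, "ty": 0, "tz": 0, "rx": 0, "ry": 0.12, "rz": 0, "grip": 0}, {"tx": 0, "ty": 0, "tz": 0, "rx": 0, "ry": 0.12, "rz": 0, "grip": 0}, {"tx": 0, "ty": 0, "tz": 0, "rx": 0, "ry": 0.12, "rz": 0, "grip": 0}]}}

```text
t: 12.07
eef_pos: [530.3, -125.6, 185.4]
tcp_rot: [-1.568, -0.0, -2.043]
ft_force: [4.0, 1.6, -3.9]
opening: 0.27
```

Call:
{"name": "move_arm", "arguments": {"rows": [{"tx": 0, "ty": 0, "tz": 0, "rx": 0, "ry": 0.12, "rz": 0, "grip": 0}, {"tx": 0, "ty": 0, "tz": 0, "rx": 0, "ry": 0.12, "rz": 0, "grip": 0}, {"tx": 0, "ty": 0, "tz": 0, "rx": 0, "ry": 0.12, "rz": 0, "grip": 0}, {"tx": 0, "ty": 0, "tz": 0, "rx": 0, "ry": 0.12, "rz": 0, "grip": 0}, {"tx": 0, "ty": 0, "tz": 0, "rx": 0, "ry": 0.12, "rz": 0, "grip": 0}, {"tx": 0, "ty": 0, "tz": 0, "rx": 0, "ry": 0.12, "rz": 0, "grip": 0}, {"tx": 0, "ty": 0, "tz": 0, "rx": 0, "ry": 0.12, "rz": 0, "grip": 0}, {"tx": 0, "ty": 0, "tz": 0, "rx": 0, "ry": 0, "rz": 0, "grip": 0}]}}

```text
t: 12.73
eef_pos: [530.0, -125.8, 185.4]
tcp_rot: [-1.569, 0.001, -2.882]
ft_force: [3.7, 0.2, -3.6]
opening: 0.27
```

```bash
python3 - <<'E'
from h import *
s=env.state();print(s["t"],s["eef_pos"],s["tcp_rot"],s["ft_force"],s["moment"],s["joints"].round(3))
c,p,d=snap("wrist","w10"); s=env.state(); sock(c=c,d=d,s=s)
c,p,d=snap("scene","s10"); crop(p,220,150,165,130,4.8,"s10a.png")
E
```

```text
12.7333 [ 530.04569247 -125.84969595  185.41353512] [-1.56865269e+00  1.21017243e-03 -2.88220323e+00] [ 3.66651212  0.22665608 -3.58209498] [ 0.11816178 -0.70496613  0.02747756] [-3.540e-01  4.340e-01  1.813e+00 -1.000e-03  8.920e-01  2.529e+00]
socket tool [ 0.2  -0.61] [21.8 22.2] y 71.1 world [ 529.8 -125.5  114.3] yaw mod90 87.2
```

View pics/s10a.png

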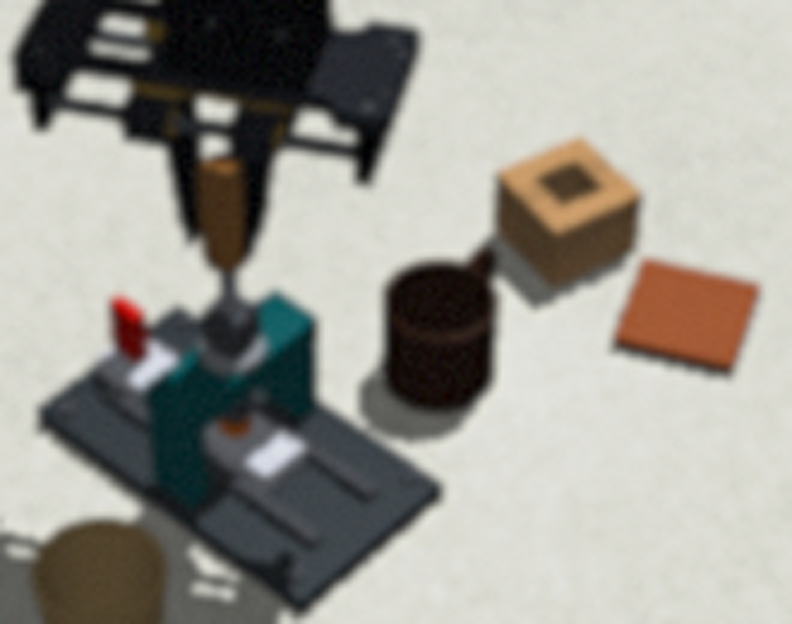

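```bash
python3 - <<'E'
from h import *
c=env.calibration("scene")
for n in ("scene0","s9","s10"):
    p=cv2.imread(f"pics/{n}.png").astype(int);P=cloud(c,np.load(f"pics/{n}.npy"))
    m=np.zeros((420,560),bool); m[225:248,258:280]=1
    o=m&(p[...,2]>1.8*p[...,1])&(p[...,2]>50)
    q=P[o]; v,u=np.nonzero(o)
    print(n,len(q),"u",u.mean().round(2) if len(u) else 0,"v",v.mean().round(2),v.min(),v.max(),"z med",np.median(q[:,2]).round(2),"z",np.sort(q[:,2]).round(1))
    b=P[240:246,272:280].reshape(-1,3); print("block z",np.median(b[:,2]).round(2), np.std(b[:,2]).round(2), np.median(P[243:248,275:282,2]).round(2))
E
```

```text
scene0 7 u 269.71 v 235.29 234 236 z med 41.95 z [40.8 41.7 41.8 42.  44.1 44.7 45.8]
block z 26.27 2.51 25.58
s9 4 u 269.0 v 237.5 237 238 z med 35.43 z [34.6 35.  35.8 36.4]
block z 26.31 2.37 25.38
s10 3 u 268.33 v 238.67 238 239 z med 32.7 z [30.6 32.7 35.8]
block z 26.64 2.35 25.6
```

Call:
{"name": "move_arm", "arguments": {"rows": [{"tx": 0, "ty": 0, "tz": 0, "rx": 0, "ry": 0, "rz": 0, "grip": 45}, {"tx": 0, "ty": 0, "tz": 0, "rx": 0, "ry": 0, "rz": 0, "grip": 45}, {"tx": 0, "ty": 0, "tz": 0, "rx": 0, "ry": 0, "rz": 0, "grip": 45}, {"tx": 0, "ty": 0, "tz": 0, "rx": 0, "ry": 0, "rz": 0, "grip": 45}, {"tx": 0, "ty": 0, "tz": 0, "rx": 0, "ry": 0, "rz": 0, "grip": 45}, {"tx": 0, "ty": 0, "tz": 0, "rx": 0, "ry": 0, "rz": 0, "grip": 45}]}}

```text
t: 13.33
eef_pos: [529.6, -125.8, 185.4]
tcp_rot: [-1.569, 0.0, -2.876]
ft_force: [-0.5, -0.2, 0.2]
opening: 0.451
```

```bash
python3 - <<'E'
from h import *
s=env.state();print(s["t"],s["eef_pos"],s["tcp_rot"],s["ft_force"],s["opening"])
c,p,d=snap("wrist","w11"); s=env.state(); sock(c=c,d=d,s=s); crop(p,230,180,100,130,5,"w11a.png")
E
```

```text
13.3333 [ 529.55498937 -125.79001635  185.44565947] [-1.56910575e+00  1.34793341e-04 -2.87621693e+00] [-0.48080919 -0.16721523  0.21667785] 0.4507919467127023
socket tool [-0.34 -0.21] [21.6 22.3] y 71.2 world [ 529.9 -125.6  114.2] yaw mod90 89.0
```

View pics/w11a.png

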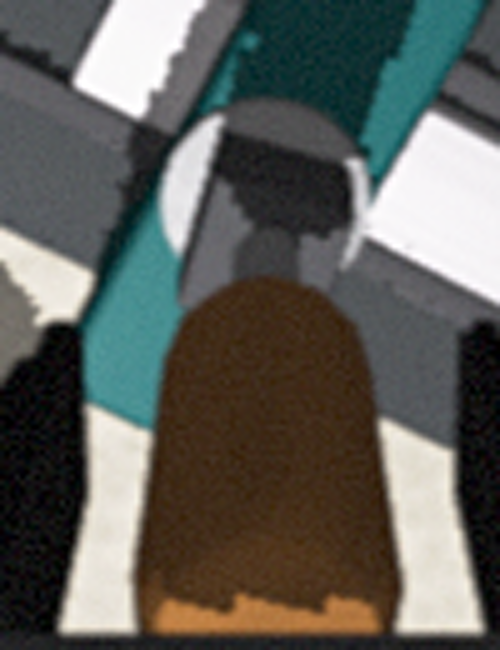

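Call:
{"name": "move_arm", "arguments": {"rows": [{"tx": 0, "ty": 0, "tz": 0, "rx": 0, "ry": -0.12, "rz": 0, "grip": 45}, {"tx": 0, "ty": 0, "tz": 0, "rx": 0, "ry": -0.12, "rz": 0, "grip": 45}, {"tx": 0, "ty": 0, "tz": 0, "rx": 0, "ry": -0.12, "rz": 0, "grip": 45}, {"tx": 0, "ty": 0, "tz": 0, "rx": 0, "ry": -0.12, "rz": 0, "grip": 45}, {"tx": 0, "ty": 0, "tz": 0, "rx": 0, "ry": -0.12, "rz": 0, "grip": 45}, {"tx": 0, "ty": 0, "tz": 0, "rx": 0, "ry": -0.12, "rz": 0, "grip": 45}, {"tx": 0, "ty": 0, "tz": 0, "rx": 0, "ry": -0.12, "rz": 0, "grip": 45}, {"tx": 0, "ty": 0, "tz": 0, "rx": 0, "ry": -0.12, "rz": 0, "grip": 45}, {"tx": 0, "ty": 0, "tz": 0, "rx": 0, "ry": -0.12, "rz": 0, "grip": 45}, {"tx": 0, "ty": 0, "tz": 0, "rx": 0, "ry": -0.12, "rz": 0, "grip": 45}]}}

```text
t: 14.22
eef_pos: [529.6, -125.8, 185.4]
tcp_rot: [-1.57, -0.002, -1.67]
ft_force: [-0.4, -0.3, 0.2]
opening: 0.45
```

Call:
{"name": "move_arm", "arguments": {"rows": [{"tx": 0, "ty": 0, "tz": 0, "rx": 0, "ry": -0.12, "rz": 0, "grip": 45}, {"tx": 0, "ty": 0, "tz": 0, "rx": 0, "ry": -0.12, "rz": 0, "grip": 45}, {"tx": 0, "ty": 0, "tz": 0, "rx": 0, "ry": 0, "rz": 0, "grip": 0}, {"tx": 0, "ty": 0, "tz": 0, "rx": 0, "ry": 0, "rz": 0, "grip": 0}, {"tx": 0, "ty": 0, "tz": 0, "rx": 0, "ry": 0, "rz": 0, "grip": 0}, {"tx": 0, "ty": 0, "tz": 0, "rx": 0, "ry": 0, "rz": 0, "grip": 0}, {"tx": 0, "ty": 0, "tz": 0, "rx": 0, "ry": 0, "rz": 0, "grip": 0}, {"tx": 0, "ty": 0, "tz": 0, "rx": 0, "ry": 0, "rz": 0, "grip": 0}]}}

```text
t: 14.88
eef_pos: [529.5, -125.7, 185.3]
tcp_rot: [-1.571, -0.001, -1.438]
ft_force: [-0.2, 1.2, -1.2]
opening: 0.271
```

```bash
python3 - <<'E'
from h import *
s=env.state();print(s["t"],s["eef_pos"],s["tcp_rot"],s["ft_force"],s["opening"])
c,p,d=snap("wrist","w12"); s=env.state(); sock(c=c,d=d,s=s); 
E
```

```text
14.8833 [ 529.53655965 -125.67864986  185.33765588] [-1.57054779e+00 -1.37334338e-03 -1.43784242e+00] [-0.16673175  1.18530544 -1.2373921 ] 0.27058687105161305
socket tool [-0.72  1.  ] [21.1 21.9] y 71.2 world [ 530.4 -124.9  114.1] yaw mod90 89.1
```

Call:
{"name": "move_arm", "arguments": {"rows": [{"tx": 0, "ty": 0, "tz": 0, "rx": 0, "ry": 0.115, "rz": 0, "grip": 0}, {"tx": 0, "ty": 0, "tz": 0, "rx": 0, "ry": 0.115, "rz": 0, "grip": 0}, {"tx": 0, "ty": 0, "tz": 0, "rx": 0, "ry": 0.115, "rz": 0, "grip": 0}, {"tx": 0, "ty": 0, "tz": 0, "rx": 0, "ry": 0.115, "rz": 0, "grip": 0}, {"tx": 0, "ty": 0, "tz": 0, "rx": 0, "ry": 0.115, "rz": 0, "grip": 0}, {"tx": 0, "ty": 0, "tz": 0, "rx": 0, "ry": 0, "rz": 0, "grip": 0}]}}

```text
t: 15.43
eef_pos: [529.5, -125.4, 185.3]
tcp_rot: [-1.57, -0.001, -2.018]
ft_force: [-0.5, 3.8, -0.8]
opening: 0.27
```

```bash
python3 - <<'E'
from h import *
s=env.state();print(s["t"],s["eef_pos"],s["tcp_rot"],s["ft_force"],s["moment"],s["opening"])
c,p,d=snap("wrist","w13"); s=env.state(); sock(c=c,d=d,s=s); 
E
```

```text
15.4333 [ 529.51364397 -125.44340341  185.30932993] [-1.57011936e+00 -6.48547850e-04 -2.01755114e+00] [-0.54808776  3.84778976 -0.83391381] [1.04258142 0.01434783 0.01206864] 0.26994505648839884
socket tool [-0.36  1.2 ] [20.2 22. ] y 71.3 world [ 530.8 -125.7  114.1] yaw mod90 55.9
```

Call:
{"name": "move_arm", "arguments": {"rows": [{"tx": 0, "ty": 0, "tz": 0, "rx": 0, "ry": -0.1, "rz": 0, "grip": 0}, {"tx": 0, "ty": 0, "tz": 0, "rx": 0, "ry": -0.08, "rz": 0, "grip": 0}, {"tx": 0, "ty": -1, "tz": 0, "rx": 0, "ry": 0, "rz": 0, "grip": 0}, {"tx": 0, "ty": -1.5, "tz": 0, "rx": 0, "ry": 0, "rz": 0, "grip": 0}, {"tx": 0, "ty": -1, "tz": 0, "rx": 0, "ry": 0, "rz": 0, "grip": 0}, {"tx": 0, "ty": 0, "tz": 0, "rx": 0, "ry": 0, "rz": 0, "grip": 0}]}}

```text
t: 15.98
eef_pos: [530.4, -126.2, 222.8]
tcp_rot: [-1.566, -0.002, -1.832]
ft_force: [0.0, -0.9, -2.2]
opening: 0.271
```

```bash
python3 - <<'E'
from h import *
s=env.state();print(s["t"],s["eef_pos"],s["tcp_rot"],s["ft_force"],s["joints"].round(2))
c,p,d=snap("wrist","w14"); s=env.state(); w,yaw=sock(c=c,d=d,s=s)
T=Rt(s["tcp_rot"]); o=T.inv().apply(w-s["eef_pos"])
dpsi=np.radians(61.4-yaw); dpsi=(dpsi+np.pi/4)%(np.pi/2)-np.pi/4; print("dpsi",dpsi)
R1=tooldown(s["tcp_rot"][2]+dpsi); t=np.array([606.6,115.1,220])-R1.apply([o[0]/2,0,o[2]/2]); print(t)
plan(t,R1)
E
```

```text
15.9833 [ 530.41459744 -126.19630515  222.83764989] [-1.56584981 -0.00198534 -1.83180069] [ 0.03230971 -0.89396424 -2.15892095] [-0.35  0.39  1.77 -0.    0.98  1.48]
socket tool [-0.31  1.22] [21.4 22.1] y 70.1 world [ 531.5 -126.2  151.6] yaw mod90 66.3
dpsi -0.08591520179283196
[605.97505469 115.16113437 220.        ]
7 rows; end [606.  115.2 220. ] [-1.571  0.    -1.918]
[{"tx":-3.61,"ty":0.02,"tz":0.16,"rx":-0.001,"ry":0.012},{"tx":-3.61,"ty":0.02,"tz":0.12,"ry":0.012},{"tx":-3.61,"ty":0.02,"tz":0.07,"rx":-0.001,"ry":0.012},{"tx":-3.61,"ty":0.01,"tz":0.03,"ry":0.012},{"tx":-3.61,"ty":0.02,"tz":-0.01,"rx":-0.001,"ry":0.013,"rz":0.001},{"tx":-3.61,"ty":0.02,"tz":-0.06,"ry":0.012},{"tx":-3.62,"ty":0.02,"tz":-0.11,"rx":-0.001,"ry":0.013,"rz":0.001}]
```

View pics/w14.png

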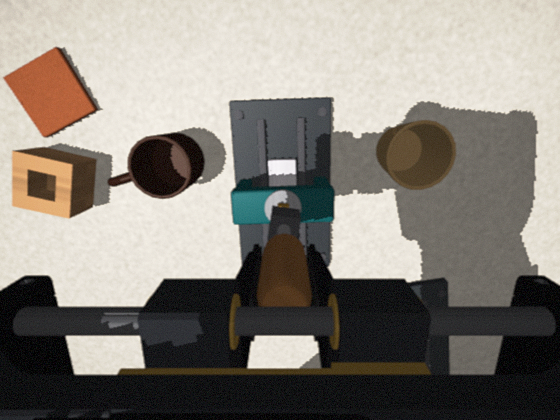

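Call:
{"name": "move_arm", "arguments": {"rows": [{"tx": -3.6, "ty": 0, "tz": 0.2, "rx": -0.005, "ry": 0.012, "rz": 0, "grip": 0}, {"tx": -3.6, "ty": 0, "tz": 0.1, "rx": 0, "ry": 0.012, "rz": 0, "grip": 0}, {"tx": -3.6, "ty": 0, "tz": 0.1, "rx": 0, "ry": 0.012, "rz": 0, "grip": 0}, {"tx": -3.6, "ty": 0, "tz": 0, "rx": 0, "ry": 0.012, "rz": 0, "grip": 0}, {"tx": -3.6, "ty": 0, "tz": 0, "rx": 0, "ry": 0.012, "rz": 0, "grip": 0}, {"tx": -3.6, "ty": 0.1, "tz": -0.1, "rx": 0, "ry": 0.012, "rz": 0, "grip": 0}, {"tx": -3.6, "ty": 0.1, "tz": -0.1, "rx": 0, "ry": 0.012, "rz": 0, "grip": 0}, {"tx": 0, "ty": 0, "tz": 0, "rx": 0, "ry": 0, "rz": 0, "grip": 0}, {"tx": 0, "ty": 0, "tz": 0, "rx": 0, "ry": 0, "rz": 0, "grip": 0}]}}

```text
t: 16.78
eef_pos: [605.0, 116.3, 217.0]
tcp_rot: [-1.576, -0.002, -1.913]
ft_force: [-0.4, 0.2, -1.6]
opening: 0.267
```

```bash
python3 - <<'E'
from h import *
s=env.state();print(s["t"],s["eef_pos"],s["tcp_rot"],s["joints"].round(2))
c,p,d=snap("wrist","w15"); s=env.state(); w,yaw=sock(c=c,d=d,s=s)
P=cloud(c,d).reshape(-1,3)
m=P[(abs(P[:,2]-44.7)<2)&(np.hypot(P[:,0]-606,P[:,1]-115)<48)];print(len(m),cv2.minAreaRect(m[:,:2].astype(np.float32)))
crop(p,225,150,110,110,6,"w15a.png")
plan([606.6,115.1,s["eef_pos"][2]],Rt(s["tcp_rot"]))
E
```

```text
16.7833 [605.02774732 116.29291536 216.95563647] [-1.57572805 -0.00240783 -1.91280219] [ 0.08  0.5   1.6  -0.    1.05  2.  ]
socket tool [-1.56  0.5 ] [21.2 22. ] y 71.5 world [605.4 116.3 145.7] yaw mod90 61.6
2095 ((606.7759399414062, 115.84414672851562), (60.0749397277832, 60.62104034423828), 61.23542785644531)
1 rows; end [606.6 115.1 217.1] [-1.576 -0.003 -1.914]
[{"tx":-0.06,"tz":0.17}]
```

View pics/w15a.png

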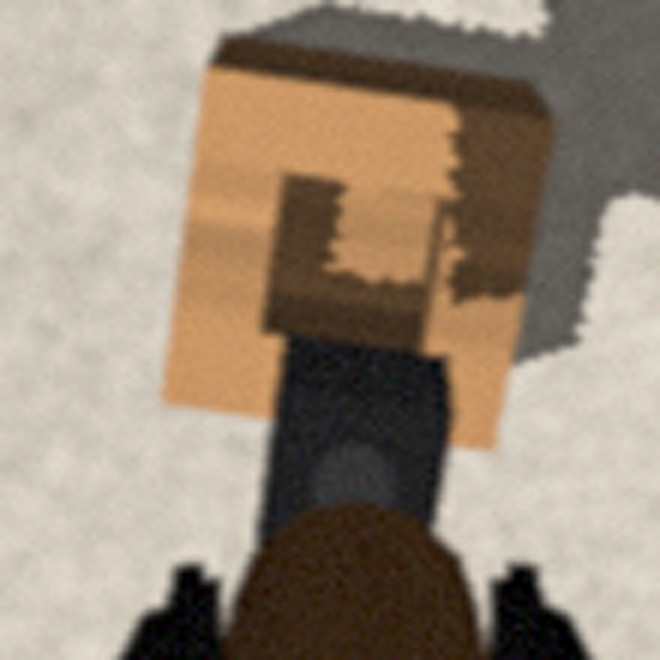

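Call:
{"name": "move_arm", "arguments": {"rows": [{"tx": 0, "ty": 1, "tz": 0.15, "rx": 0.004, "ry": 0, "rz": 0, "grip": 0}, {"tx": 0, "ty": 2.5, "tz": 0, "rx": 0, "ry": 0, "rz": 0, "grip": 0}, {"tx": 0, "ty": 2.5, "tz": 0, "rx": 0, "ry": 0, "rz": 0, "grip": 0}, {"tx": 0, "ty": 1, "tz": 0, "rx": 0, "ry": 0, "rz": 0, "grip": 0}, {"tx": 0, "ty": 0, "tz": 0, "rx": 0, "ry": 0, "rz": 0, "grip": 0}, {"tx": 0, "ty": 0, "tz": 0, "rx": 0, "ry": 0, "rz": 0, "grip": 0}]}}

```text
t: 17.33
eef_pos: [606.7, 113.3, 148.0]
tcp_rot: [-1.571, -0.002, -1.917]
ft_force: [0.3, 0.8, -2.1]
opening: 0.269
```

```bash
python3 - <<'E'
from h import *
s=env.state();print(s["t"],s["eef_pos"],s["tcp_rot"])
c,p,d=snap("wrist","w16"); s=env.state(); w,yaw=sock(c=c,d=d,s=s)
crop(p,225,150,110,110,6,"w16a.png")
E
```

```text
17.3333 [606.68788844 113.29907275 148.04045708] [-1.5711115  -0.00197948 -1.91675791]
socket tool [0.15 0.7 ] [20.9 22. ] y 72.0 world [607.7 113.1  76.8] yaw mod90 61.3
```

View pics/w16a.png

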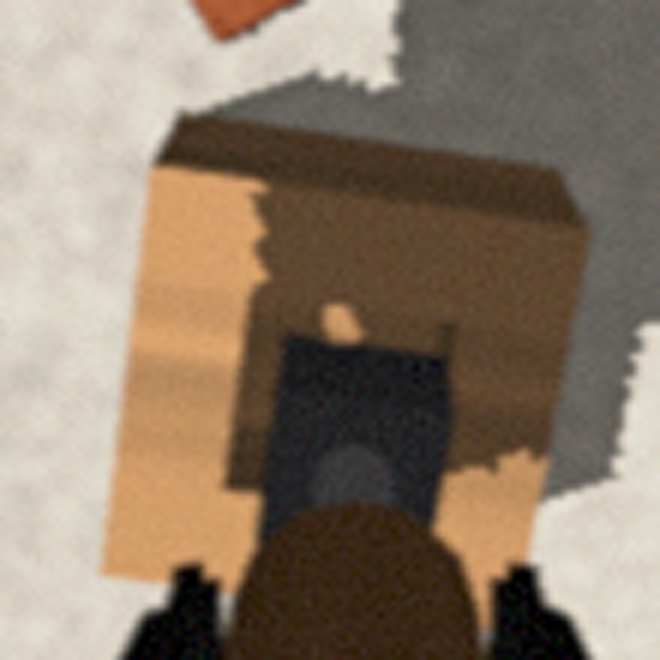

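Call:
{"name": "move_arm", "arguments": {"rows": [{"tx": -0.18, "ty": 0, "tz": -0.1, "rx": 0, "ry": 0, "rz": 0, "grip": 0}, {"tx": 0, "ty": 0, "tz": 0, "rx": 0, "ry": 0, "rz": 0, "grip": 0}, {"tx": 0, "ty": 0, "tz": 0, "rx": 0, "ry": 0, "rz": 0, "grip": 0}]}}

```text
t: 17.63
eef_pos: [606.5, 116.3, 149.0]
tcp_rot: [-1.569, -0.001, -1.915]
ft_force: [-0.3, 0.5, -1.1]
opening: 0.273
```

```bash
python3 - <<'E'
from h import *
s=env.state();print(s["t"],s["eef_pos"],s["tcp_rot"])
c,p,d=snap("wrist","w17"); s=env.state(); w,yaw=sock(c=c,d=d,s=s)
P=cloud(c,d).reshape(-1,3)
m=P[(abs(P[:,2]-44.7)<2)&(np.hypot(P[:,0]-606,P[:,1]-115)<48)];print(len(m),cv2.minAreaRect(m[:,:2].astype(np.float32)))
E
```

```text
17.6333 [606.49971027 116.28594625 148.97557441] [-1.56925203e+00 -1.06045090e-03 -1.91544324e+00]
socket tool [-0.39  1.09] [20.9 22.2] y 71.0 world [607.6 116.2  77.7] yaw mod90 62.3
3131 ((606.7514038085938, 115.76117706298828), (60.129329681396484, 60.682857513427734), 61.25905227661133)
```

Call:
{"name": "move_arm", "arguments": {"rows": [{"tx": 0, "ty": 0.8, "tz": -0.05, "rx": 0, "ry": 0, "rz": 0, "grip": 0}, {"tx": 0, "ty": 1, "tz": 0, "rx": 0, "ry": 0, "rz": 0, "grip": 0}, {"tx": 0, "ty": 1, "tz": 0, "rx": 0, "ry": 0, "rz": 0, "grip": 0}, {"tx": 0, "ty": 0.6, "tz": 0, "rx": 0, "ry": 0, "rz": 0, "grip": 0}, {"tx": 0, "ty": 0, "tz": 0, "rx": 0, "ry": 0, "rz": 0, "grip": 0}, {"tx": 0, "ty": 0, "tz": 0, "rx": 0, "ry": 0, "rz": 0, "grip": 0}]}}

```text
t: 18.18
eef_pos: [605.6, 116.3, 113.3]
tcp_rot: [-1.572, -0.002, -1.916]
ft_force: [0.1, -0.4, -1.7]
opening: 0.267
```

Call:
{"name": "move_arm", "arguments": {"rows": [{"tx": 0, "ty": 0.2, "tz": 0, "rx": 0, "ry": 0, "rz": 0, "grip": 0}, {"tx": 0, "ty": 0, "tz": 0, "rx": 0, "ry": 0, "rz": 0, "grip": 50}, {"tx": 0, "ty": 0, "tz": 0, "rx": 0, "ry": 0, "rz": 0, "grip": 50}, {"tx": 0, "ty": 0, "tz": 0, "rx": 0, "ry": 0, "rz": 0, "grip": 50}, {"tx": 0, "ty": 0, "tz": 0, "rx": 0, "ry": 0, "rz": 0, "grip": 50}, {"tx": 0, "ty": 0, "tz": 0, "rx": 0, "ry": 0, "rz": 0, "grip": 50}, {"tx": 0, "ty": 0, "tz": 0, "rx": 0, "ry": 0, "rz": 0, "grip": 50}, {"tx": 0, "ty": -2, "tz": 0, "rx": 0, "ry": 0, "rz": 0, "grip": 50}, {"tx": 0, "ty": -3.5, "tz": 0, "rx": 0, "ry": 0, "rz": 0, "grip": 50}, {"tx": 0, "ty": -3, "tz": 0, "rx": 0, "ry": 0, "rz": 0, "grip": 50}]}}

```text
t: 19.02
eef_pos: [605.6, 116.4, 198.0]
tcp_rot: [-1.572, -0.002, -1.916]
ft_force: [-0.7, -0.3, -0.2]
opening: 0.501
```

```bash
python3 - <<'E'
from h import *
s=env.state();print(s["t"],s["eef_pos"],s["tcp_rot"],s["opening"],s["joints"].round(2))
c,p,d=snap("wrist","w18"); c,p,d=snap("scene","s18"); crop(p,220,150,165,130,4.8,"s18a.png")
E
```

```text
19.0167 [605.581167   116.39617765 198.01052193] [-1.57169673 -0.00215655 -1.91561152] 0.5009082025679003 [ 0.08  0.52  1.62 -0.    1.01  2.  ]
```

View pics/s18a.png

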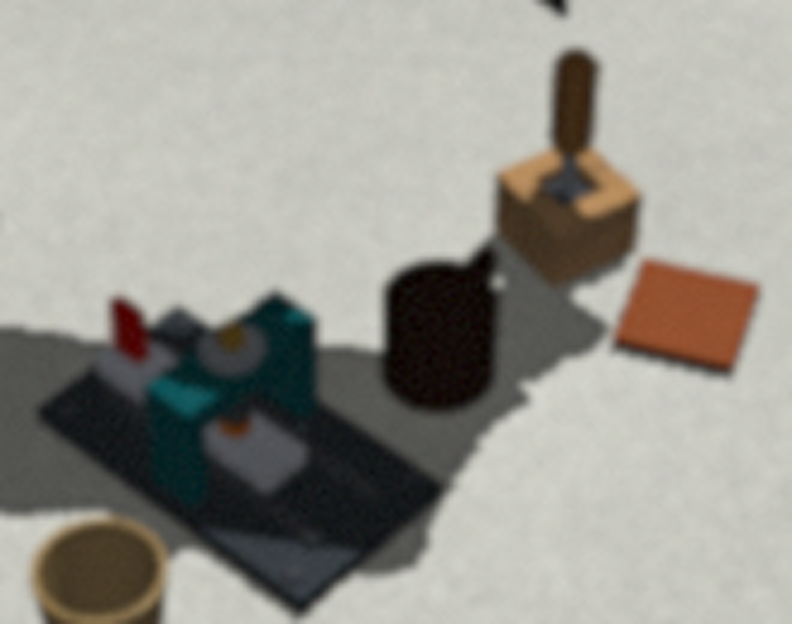

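View pics/w18.png

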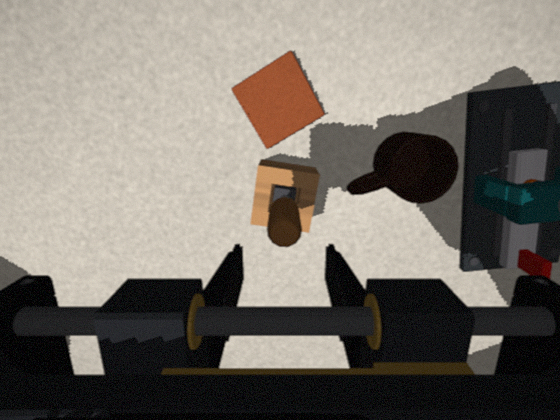

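```bash
python3 - <<'E'
from h import *
k=np.load("cam.npz"); e=k["e"]; Rc=R.from_quat(k["q"])
foot=np.array([529.5,-125.4,30.]); psi=-np.pi/2-0.229
for th,v,D in ((0.6,130,230),(0.6,150,240)):
    R1=tooldown(psi)*R.from_rotvec([-th,0,0])
    ray_=(R1*Rc).apply([0,(211.5-v)/321,-1.]); eye=foot-ray_/np.linalg.norm(ray_)*D
    tcp=eye-R1.apply(e); tip=tcp+R1.apply([0,19,0]); print(th,"eye",eye.round(),"tcp",tcp.round(1),"tip",tip.round(),"elev",np.degrees(np.arcsin(-ray_[2]/np.linalg.norm(ray_))).round(1))
    plan(tcp,R1)
E
```

```text
0.6 eye [ 665. -157.  214.] tcp [ 514.6 -122.   136.2] tip [ 504. -120.  120.] elev 52.9
7 rows; end [ 514.6 -122.   136.2] [-2.171  0.    -1.799]
[{"tx":3.66,"ty":0.93,"tz":-0.1,"rx":-0.087,"ry":-0.016,"rz":-0.005},{"tx":3.65,"ty":0.96,"tz":-0.08,"rx":-0.087,"ry":-0.016,"rz":-0.005},{"tx":3.65,"ty":0.98,"tz":-0.06,"rx":-0.087,"ry":-0.016,"rz":-0.005},{"tx":3.64,"ty":1,"tz":-0.03,"rx":-0.086,"ry":-0.016,"rz":-0.005},{"tx":3.64,"ty":1.03,"rx":-0.087,"ry":-0.016,"rz":-0.005},{"tx":3.63,"ty":1.04,"tz":0.04,"rx":-0.086,"ry":-0.016,"rz":-0.005},{"tx":3.62,"ty":1.05,"tz":0.07,"rx":-0.087,"ry":-0.016,"rz":-0.006}]
0.6 eye [ 681. -161.  213.] tcp [ 531.3 -126.   135.2] tip [ 521. -124.  120.] elev 49.5
7 rows; end [ 531.3 -125.9  135.2] [-2.171  0.    -1.799]
[{"tx":3.63,"ty":0.95,"tz":0.14,"rx":-0.087,"ry":-0.016,"rz":-0.005},{"tx":3.63,"ty":0.95,"tz":0.16,"rx":-0.087,"ry":-0.016,"rz":-0.005},{"tx":3.63,"ty":0.95,"tz":0.19,"rx":-0.087,"ry":-0.016,"rz":-0.005},{"tx":3.62,"ty":0.96,"tz":0.21,"rx":-0.086,"ry":-0.016,"rz":-0.005},{"tx":3.62,"ty":0.95,"tz":0.24,"rx":-0.087,"ry":-0.016,"rz":-0.005},{"tx":3.63,"ty":0.95,"tz":0.26,"rx":-0.086,"ry":-0.016,"rz":-0.005},{"tx":3.62,"ty":0.95,"tz":0.29,"rx":-0.087,"ry":-0.016,"rz":-0.006}]
```

Call:
{"name": "move_arm", "arguments": {"rows": [{"tx": 3.6, "ty": 0.5, "tz": 0.1, "rx": -0.086, "ry": -0.016, "rz": -0.005, "grip": 50}, {"tx": 3.6, "ty": 0.8, "tz": 0.2, "rx": -0.086, "ry": -0.016, "rz": -0.005, "grip": 50}, {"tx": 3.6, "ty": 0.9, "tz": 0.2, "rx": -0.086, "ry": -0.016, "rz": -0.005, "grip": 50}, {"tx": 3.6, "ty": 1, "tz": 0.2, "rx": -0.086, "ry": -0.016, "rz": -0.005, "grip": 50}, {"tx": 3.6, "ty": 1, "tz": 0.2, "rx": -0.086, "ry": -0.016, "rz": -0.005, "grip": 50}, {"tx": 3.6, "ty": 1, "tz": 0.2, "rx": -0.086, "ry": -0.016, "rz": -0.005, "grip": 50}, {"tx": 3.6, "ty": 1, "tz": 0.3, "rx": -0.086, "ry": -0.016, "rz": -0.005, "grip": 50}, {"tx": 0, "ty": 0, "tz": 0, "rx": 0, "ry": 0, "rz": 0, "grip": 50}, {"tx": 0, "ty": 0, "tz": 0, "rx": 0, "ry": 0, "rz": 0, "grip": 50}]}}

```text
t: 19.87
eef_pos: [527.8, -125.6, 134.3]
tcp_rot: [-2.176, -0.002, -1.803]
ft_force: [-0.6, -0.4, 0.2]
opening: 0.501
```

```bash
python3 - <<'E'
from h import *
s=env.state();print(s["t"],s["eef_pos"],s["tcp_rot"],s["opening"],s["joints"].round(2))
c,p,d=snap("wrist","w19"); u,v=proj(c,[529.5,-125.4,30]).astype(int); print(u,v)
crop(p,max(0,u-60),max(0,v-50),120,100,6,"w19a.png")
P=cloud(c,d)
o=(p[...,2].astype(int)>1.8*p[...,1])&(p[...,2]>45); o[:v-25]=0;o[v+25:]=0;o[:,:u-25]=0;o[:,u+25:]=0
vs,us=np.nonzero(o); print(len(vs),us.min(),us.max(),vs.min(),vs.max(),"z",np.percentile(P[o][:,2],[5,25,50,75,95]).round(2))
for vv in range(vs.min()-6,vs.max()+12): print(vv,P[vv,u-12:u+13:3,2].round(1))
E
```

```text
19.8667 [ 527.77312183 -125.60565412  134.29202893] [-2.17630759e+00 -1.58618369e-03 -1.80314157e+00] 0.5013444491003272 [-0.33  0.73  1.52 -0.06  1.49  1.5 ]
282 145
146 271 293 133 144 z [27.85 29.34 30.91 31.43 32.27]
127 [25.5 25.7 25.2 25.6 25.5 25.4 25.4 26.  26.1]
128 [25.7 26.1 25.8 25.6 25.6 25.7 26.3 25.8 26. ]
129 [26.6 26.8 25.9 25.7 25.4 25.2 25.9 26.8 25.9]
130 [25.8 25.9 26.1 26.6 26.8 25.2 25.8 25.7 26. ]
131 [25.3 26.4 26.2 25.4 26.3 26.6 26.3 25.8 25.8]
132 [25.1 24.8 27.2 25.4 26.9 25.5 25.5 26.3 25.8]
133 [ 25.7 211.1  26.5  26.7  27.5  27.3  27.7  25.6  24.5]
134 [25.  26.3 27.6 28.1 28.3 28.8 28.4 25.3 25. ]
135 [25.9 25.5 28.6 29.3 29.6 29.8 28.2 25.9 25.3]
136 [26.6 28.3 29.3 29.7 31.1 30.9 29.5 27.1 27.1]
137 [26.2 28.7 30.8 31.3 31.3 31.2 31.2 28.8 25.5]
138 [26.2 29.7 30.9 31.2 32.  32.1 31.5 29.4 25.5]
139 [25.5 31.  31.2 32.1 31.2 31.  31.  30.4 26.7]
140 [26.  32.1 31.5 32.9 36.2 32.1 31.3 30.8 25.4]
141 [27.5 31.2 33.1 36.9 35.8 35.4 32.8 31.9 27.4]
142 [28.4 31.9 37.1 36.6 37.9 36.5 37.  32.  27.5]
143 [30.1 35.5 36.9 38.1 38.4 38.3 37.8 34.4 30.1]
144 [31.8 36.7 38.6 39.5 40.2 39.8 38.5 36.6 30.9]
145 [31.1 38.4 39.6 39.7 40.9 40.7 39.7 38.6 31.1]
146 [31.3 38.9 41.2 41.2 41.6 40.3 39.9 39.2 31.3]
147 [36.5 39.6 41.2 42.  43.3 42.3 42.3 39.6 25.4]
148 [36.5 41.7 42.6 43.4 43.7 44.  43.1 42.1 36. ]
149 [37.5 42.5 43.9 44.9 45.3 44.3 43.7 41.9 37.9]
150 [39.8 43.  45.  44.9 45.8 46.2 45.  42.6 39.2]
151 [40.  44.1 45.7 46.5 48.1 46.9 45.2 43.2 40.1]
152 [ 40.4  44.9 211.1  47.4  48.6  48.   46.8  44.3  40.9]
153 [43.  46.9 47.  48.5 48.6 49.4 47.7 46.9 43.1]
154 [43.9 46.7 49.3 49.7 49.3 49.7 48.2 47.6 43.9]
155 [45.2 48.4 49.4 49.3 49.6 48.4 50.3 48.7 44.7]
```

View pics/w19a.png

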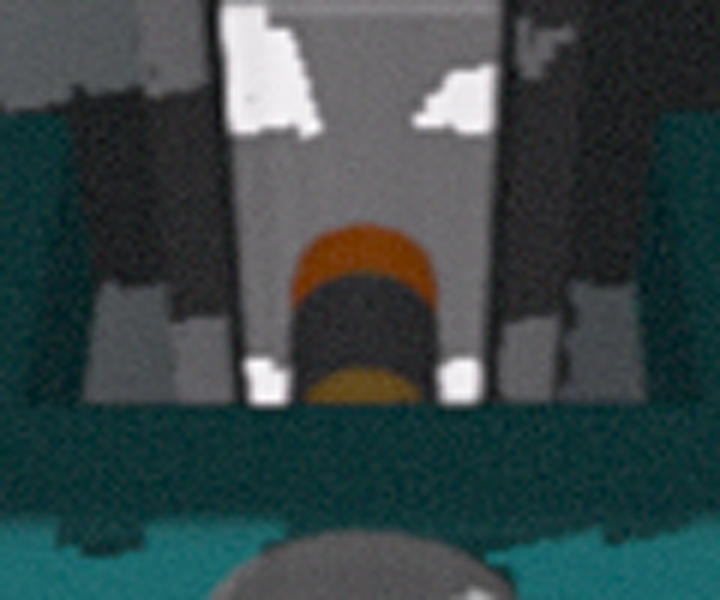

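```bash
python3 - <<'E'
from h import *
plan([451.1,-107,125],tooldown(-1.80))
E
```

```text
5 rows; end [ 451.1 -107.   125. ] [-1.57 -0.   -1.8 ]
[{"tx":0.01,"ty":1.07,"tz":-1.18,"rx":0.121},{"tx":0.01,"ty":0.91,"tz":-1.31,"rx":0.121},{"tx":0.02,"ty":0.75,"tz":-1.41,"rx":0.121,"ry":-0.001},{"tx":0.01,"ty":0.58,"tz":-1.48,"rx":0.12,"rz":0.001},{"tx":0.02,"ty":0.39,"tz":-1.54,"rx":0.121,"ry":-0.001}]
```

Call:
{"name": "move_arm", "arguments": {"rows": [{"tx": 0, "ty": 1, "tz": -1.2, "rx": 0.121, "ry": 0, "rz": 0, "grip": 50}, {"tx": 0, "ty": 0.9, "tz": -1.3, "rx": 0.121, "ry": 0, "rz": 0, "grip": 50}, {"tx": 0, "ty": 0.8, "tz": -1.4, "rx": 0.121, "ry": 0, "rz": 0, "grip": 50}, {"tx": 0, "ty": 0.6, "tz": -1.5, "rx": 0.121, "ry": 0, "rz": 0, "grip": 50}, {"tx": 0, "ty": 0.4, "tz": -1.5, "rx": 0.121, "ry": 0, "rz": 0, "grip": 50}, {"tx": 0, "ty": 0, "tz": 0, "rx": 0, "ry": 0, "rz": 0, "grip": 50}, {"tx": 0, "ty": 0, "tz": 0, "rx": 0, "ry": 0, "rz": 0, "grip": 50}]}}

```text
t: 20.5
eef_pos: [450.8, -104.8, 127.0]
tcp_rot: [-1.567, -0.002, -1.799]
ft_force: [0.8, -0.4, -0.3]
opening: 0.501
```

```bash
python3 - <<'E'
from h import *
s=env.state();print(s["t"],s["eef_pos"],s["tcp_rot"],s["joints"].round(2))
c,p,d=snap("wrist","w20"); s=env.state(); print(s["eef_pos"])
P=cloud(c,d)
q=P.reshape(-1,3); m=q[(q[:,2]>96.5)&(q[:,2]<104)&(np.hypot(q[:,0]-529,q[:,1]+125)<14)]; print(len(m),cv2.minAreaRect(m[:,:2].astype(np.float32)))
red=(p[...,2].astype(int)>2.2*p[...,1])&(p[...,2]>60)&(P[...,2]>57)&(P[...,2]<66)
print(red.sum(), cv2.minAreaRect(P[red][:,:2].astype(np.float32)) if red.sum()>5 else None)
u,v=proj(c,[529.3,-125.1,99]).astype(int); print(u,v); crop(p,max(0,u-40),max(0,v-40),80,80,8,"w20a.png")
E
```

```text
20.5 [ 450.75403283 -104.8022872   126.99245416] [-1.56709823 -0.00181415 -1.79888904] [-0.37  0.42  2.06 -0.    0.65  1.43]
[ 452.28980376 -105.49506029  126.95447844]
423 ((529.6537475585938, -124.98362731933594), (10.969598770141602, 10.92538833618164), 71.30784606933594)
330 ((452.7239990234375, -106.98775482177734), (8.668859481811523, 20.468421936035156), 76.61165618896484)
287 115
```

View pics/w20.png

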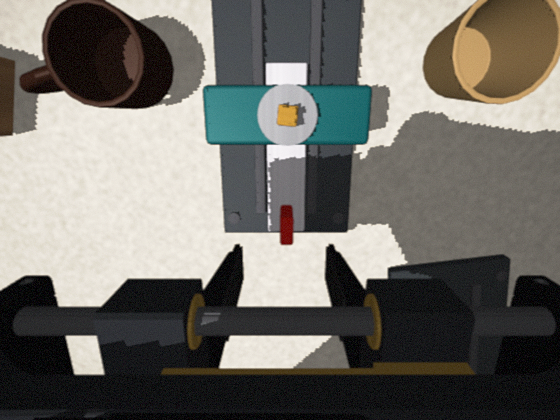

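View pics/w20a.png

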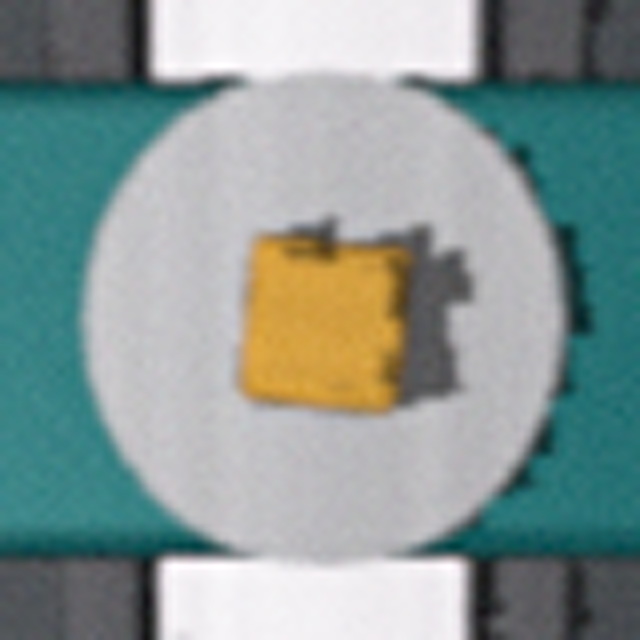

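Call:
{"name": "move_arm", "arguments": {"rows": [{"tx": 0.14, "ty": 1.5, "tz": 0, "rx": -0.003, "ry": 0, "rz": 0, "grip": 50}, {"tx": 0, "ty": 2.5, "tz": 0, "rx": 0, "ry": 0, "rz": 0, "grip": 50}, {"tx": 0, "ty": 2, "tz": 0, "rx": 0, "ry": 0, "rz": 0, "grip": 50}, {"tx": 0, "ty": 1.2, "tz": 0, "rx": 0, "ry": 0, "rz": 0, "grip": 50}, {"tx": 0, "ty": 0.3, "tz": 0, "rx": 0, "ry": 0, "rz": 0, "grip": 50}, {"tx": 0, "ty": 0, "tz": 0, "rx": 0, "ry": 0, "rz": 0, "grip": 50}, {"tx": 0, "ty": 0, "tz": 0, "rx": 0, "ry": 0, "rz": 0, "grip": 50}, {"tx": 0, "ty": 0, "tz": 0, "rx": 0, "ry": 0, "rz": 0, "grip": 50}]}}

```text
t: 21.22
eef_pos: [452.3, -107.9, 51.5]
tcp_rot: [-1.57, -0.002, -1.8]
ft_force: [0.2, 0.1, 0.7]
opening: 0.498
```

```bash
python3 - <<'E'
from h import *
s=env.state();print(s["t"],s["eef_pos"],s["tcp_rot"],s["ft_force"],s["joints"].round(2))
c,p,d=snap("wrist","w21"); s=env.state();print(s["eef_pos"])
E
```

```text
21.2167 [ 452.29337595 -107.86758763   51.53594886] [-1.57023405 -0.00203489 -1.79976307] [0.19105645 0.1222591  0.70834364] [-0.38  0.57  2.11 -0.    0.46  1.43]
[ 452.17047521 -107.91587583   51.57943747]
```

View pics/w21.png

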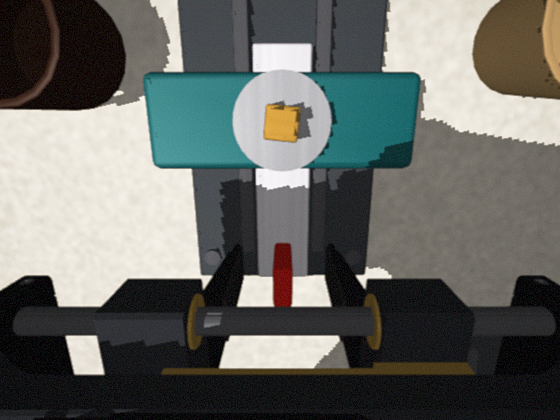

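Call:
{"name": "move_arm", "arguments": {"rows": [{"tx": 0, "ty": 0, "tz": 0, "rx": 0, "ry": 0, "rz": 0, "grip": 0}, {"tx": 0, "ty": 0, "tz": 0, "rx": 0, "ry": 0, "rz": 0, "grip": 0}, {"tx": 0, "ty": 0, "tz": 0, "rx": 0, "ry": 0, "rz": 0, "grip": 0}, {"tx": 0, "ty": 0, "tz": 0, "rx": 0, "ry": 0, "rz": 0, "grip": 0}, {"tx": 0, "ty": 0, "tz": 0, "rx": 0, "ry": 0, "rz": 0, "grip": 0}, {"tx": 0, "ty": 0, "tz": 0, "rx": 0, "ry": 0, "rz": 0, "grip": 0}, {"tx": 0, "ty": 0, "tz": 0, "rx": 0, "ry": 0, "rz": 0, "grip": 0}, {"tx": 0, "ty": 0, "tz": 0, "rx": 0, "ry": 0, "rz": 0, "grip": 0}]}}

```text
t: 21.93
eef_pos: [451.5, -107.7, 50.8]
tcp_rot: [-1.572, -0.002, -1.799]
ft_force: [0.6, 2.6, 0.9]
opening: 0.104
```

```bash
python3 - <<'E'
from h import *
s=env.state();print(s["t"],s["eef_pos"],s["tcp_rot"],s["ft_force"],s["moment"],s["opening"])
E
```

```text
21.9333 [ 451.5207186  -107.68448505   50.81398783] [-1.57159736 -0.00185742 -1.79939964] [0.5759448  2.56518353 0.86671621] [ 0.57113483 -0.10962376  0.3043948 ] 0.10367191801706226
```

Call:
{"name": "move_arm", "arguments": {"rows": [{"tx": 0, "ty": 0, "tz": -0.15, "rx": 0, "ry": 0, "rz": 0, "grip": 0}, {"tx": 0, "ty": 0, "tz": -0.15, "rx": 0, "ry": 0, "rz": 0, "grip": 0}, {"tx": 0, "ty": 0, "tz": -0.15, "rx": 0, "ry": 0, "rz": 0, "grip": 0}, {"tx": 0, "ty": 0, "tz": -0.15, "rx": 0, "ry": 0, "rz": 0, "grip": 0}]}}

```text
t: 22.27
eef_pos: [446.6, -106.9, 50.8]
tcp_rot: [-1.569, -0.002, -1.801]
ft_force: [5.1, -1.2, -3.1]
opening: 0.103
```

Call:
{"name": "move_arm", "arguments": {"rows": [{"tx": 0, "ty": 0, "tz": -0.15, "rx": 0, "ry": 0, "rz": 0, "grip": 0}]}}

```text
t: 22.35
eef_pos: [445.1, -106.6, 50.8]
tcp_rot: [-1.569, -0.002, -1.801]
ft_force: [6.3, -0.4, -3.0]
opening: 0.104
```

Call:
{"name": "move_arm", "arguments": {"rows": [{"tx": 0, "ty": 0, "tz": -0.15, "rx": 0, "ry": 0, "rz": 0, "grip": 0}]}}

```text
t: 22.43
eef_pos: [443.7, -106.2, 50.8]
tcp_rot: [-1.569, -0.002, -1.801]
ft_force: [4.9, -2.2, -2.9]
opening: 0.103
```

Call:
{"name": "move_arm", "arguments": {"rows": [{"tx": 0, "ty": 0, "tz": 0, "rx": 0, "ry": 0, "rz": 0, "grip": 0}]}}

```text
t: 22.52
eef_pos: [443.4, -106.2, 50.8]
tcp_rot: [-1.57, -0.002, -1.801]
ft_force: [4.6, -0.5, -2.5]
opening: 0.108
```

Call:
{"name": "move_arm", "arguments": {"rows": [{"tx": 0, "ty": 0.05, "tz": 0, "rx": 0, "ry": 0, "rz": 0, "grip": 0}, {"tx": 0, "ty": 0, "tz": 0, "rx": 0, "ry": 0, "rz": 0, "grip": 0}]}}

```text
t: 22.68
eef_pos: [443.4, -106.2, 50.8]
tcp_rot: [-1.57, -0.002, -1.801]
ft_force: [1.2, -1.5, 7.8]
opening: 0.101
```

Call:
{"name": "move_arm", "arguments": {"rows": [{"tx": 0, "ty": 0, "tz": 0.15, "rx": 0, "ry": 0, "rz": 0, "grip": 0}, {"tx": 0, "ty": 0, "tz": 0.15, "rx": 0, "ry": 0, "rz": 0, "grip": 0}, {"tx": 0, "ty": 0, "tz": 0.15, "rx": 0, "ry": 0, "rz": 0, "grip": 0}]}}

```text
t: 22.93
eef_pos: [444.0, -106.1, 50.6]
tcp_rot: [-1.578, -0.001, -1.8]
ft_force: [-19.7, -2.2, 21.5]
opening: 0.103
```

Call:
{"name": "move_arm", "arguments": {"rows": [{"tx": 0, "ty": 0, "tz": 0.15, "rx": 0, "ry": 0, "rz": 0, "grip": 0}]}}

```text
t: 23.02
eef_pos: [444.5, -106.1, 50.5]
tcp_rot: [-1.581, -0.001, -1.8]
ft_force: [-22.4, -2.2, 20.7]
opening: 0.104
```

Call:
{"name": "move_arm", "arguments": {"rows": [{"tx": 0, "ty": 0, "tz": 0, "rx": 0, "ry": 0, "rz": 0, "grip": 0}]}}

```text
t: 23.1
eef_pos: [444.6, -106.1, 50.5]
tcp_rot: [-1.58, -0.001, -1.8]
ft_force: [-18.7, -2.2, 20.5]
opening: 0.104
```

Call:
{"name": "move_arm", "arguments": {"rows": [{"tx": 0, "ty": -0.05, "tz": -0.2, "rx": 0, "ry": 0, "rz": 0, "grip": 0}, {"tx": 0, "ty": 0, "tz": 0, "rx": 0, "ry": 0, "rz": 0, "grip": 0}]}}

```text
t: 23.27
eef_pos: [444.7, -106.2, 50.5]
tcp_rot: [-1.576, -0.001, -1.801]
ft_force: [-9.9, -1.1, 7.2]
opening: 0.1
```

Call:
{"name": "move_arm", "arguments": {"rows": [{"tx": 0, "ty": 0, "tz": 0, "rx": 0, "ry": 0, "rz": 0, "grip": 50}, {"tx": 0, "ty": 0, "tz": 0, "rx": 0, "ry": 0, "rz": 0, "grip": 50}, {"tx": 0, "ty": 0, "tz": 0, "rx": 0, "ry": 0, "rz": 0, "grip": 50}, {"tx": 0, "ty": 0, "tz": 0, "rx": 0, "ry": 0, "rz": 0, "grip": 50}, {"tx": 0, "ty": 0, "tz": 0, "rx": 0, "ry": 0, "rz": 0, "grip": 50}, {"tx": 0, "ty": 0, "tz": 0, "rx": 0, "ry": 0, "rz": 0, "grip": 50}]}}

```text
t: 23.77
eef_pos: [446.8, -106.7, 50.8]
tcp_rot: [-1.571, -0.002, -1.8]
ft_force: [-0.3, 0.6, 0.2]
opening: 0.457
```

```bash
python3 - <<'E'
from h import *
s=env.state();print(s["t"],s["eef_pos"],s["tcp_rot"],s["ft_force"],s["moment"],s["opening"])
c,p,d=snap("wrist","w22"); s=env.state();print(s["eef_pos"])
P=cloud(c,d)
red=(p[...,2].astype(int)>2.2*p[...,1])&(p[...,2]>60)&(P[...,2]>57)&(P[...,2]<66)
print(red.sum(), cv2.minAreaRect(P[red][:,:2].astype(np.float32)) if red.sum()>5 else None)
E
```

```text
23.7667 [ 446.80842111 -106.69526461   50.80008338] [-1.57125615 -0.00190827 -1.79995646] [-0.31752362  0.61523018  0.23061303] [ 0.07165341  0.00233858 -0.07431212] 0.45692114596323324
[ 446.75499022 -106.68829143   50.78651593]
631 ((446.0827941894531, -106.76055908203125), (8.869132041931152, 19.03238868713379), 77.9077377319336)
```

View pics/w22.png

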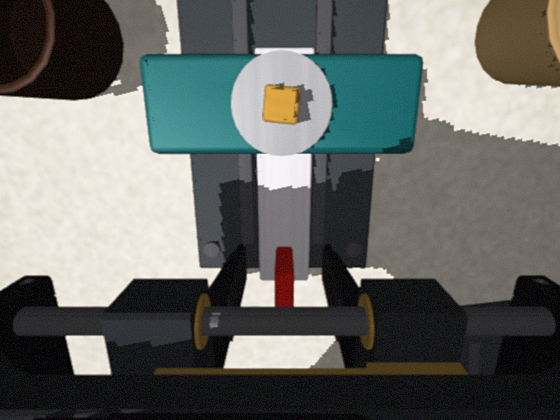

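```bash
python3 - <<'E'
from h import *
import pickle
a=-0.229;bx=np.array([np.cos(a),np.sin(a)]);by=np.array([-bx[1],bx[0]])
for n,zt in (("w3",42.5),("w19",31.3)):
    c=pickle.load(open(f"pics/{n}.pkl","rb"));P=cloud(c,np.load(f"pics/{n}.npy"));p=cv2.imread(f"pics/{n}.png").astype(int)
    o=(p[...,2]>1.8*p[...,1])&(p[...,2]>45)
    X=(P[...,:2]-[529.5,-125.4])@bx; Y=(P[...,:2]-[529.5,-125.4])@by; r=np.hypot(X,Y)
    m=o&(r<12)&(P[...,2]>20)&(P[...,2]<50)
    for lo,hi in ((0,6),(6,7),(7,7.8),(7.8,8.6),(8.6,9.5),(9.5,12)):
        q=P[m&(r>=lo)&(r<hi)][:,2]
        if len(q): print(n,lo,hi,len(q),"med",np.median(q).round(2),"mean",q.mean().round(2),q.min().round(1),q.max().round(1))
    b=(abs(Y)<12)&(r>13)&(r<40)&(P[...,2]>23)&(P[...,2]<28); print("block",b.sum(),np.median(P[b][:,2]).round(2))
E
```

```text
w3 0 6 3 med 42.3 mean 42.34 42.0 42.7
w3 6 7 17 med 42.81 mean 42.55 41.2 44.0
w3 7 7.8 21 med 42.23 mean 42.36 41.4 43.2
w3 7.8 8.6 44 med 41.51 mean 41.09 37.2 43.5
w3 8.6 9.5 37 med 41.21 mean 41.38 38.3 48.5
w3 9.5 12 2 med 42.24 mean 42.24 41.0 43.5
block 1403 25.55
w19 0 6 1 med 30.43 mean 30.43 30.4 30.4
w19 6 7 7 med 31.3 mean 31.43 31.0 32.2
w19 7 7.8 25 med 31.69 mean 31.29 26.2 32.4
w19 7.8 8.6 52 med 30.72 mean 30.35 27.0 33.1
w19 8.6 9.5 59 med 30.21 mean 30.1 27.3 35.6
w19 9.5 12 2 med 29.24 mean 29.24 28.7 29.8
block 1352 25.63
```

Call:
{"name": "move_arm", "arguments": {"rows": [{"tx": 0, "ty": 0, "tz": 0, "rx": 0, "ry": 0, "rz": 0, "grip": 0}, {"tx": 0, "ty": 0, "tz": 0, "rx": 0, "ry": 0, "rz": 0, "grip": 0}, {"tx": 0, "ty": 0, "tz": 0, "rx": 0, "ry": 0, "rz": 0, "grip": 0}, {"tx": 0, "ty": 0, "tz": 0, "rx": 0, "ry": 0, "rz": 0, "grip": 0}, {"tx": 0, "ty": 0, "tz": 0, "rx": 0, "ry": 0, "rz": 0, "grip": 0}, {"tx": 0, "ty": 0, "tz": 0, "rx": 0, "ry": 0, "rz": 0, "grip": 0}, {"tx": 0, "ty": 0, "tz": 0, "rx": 0, "ry": 0, "rz": 0, "grip": 0}]}}

```text
t: 24.4
eef_pos: [446.7, -106.7, 50.8]
tcp_rot: [-1.572, -0.002, -1.8]
ft_force: [-0.4, 0.6, 0.6]
opening: 0.1
```

Call:
{"name": "move_arm", "arguments": {"rows": [{"tx": 0, "ty": 0, "tz": -0.1, "rx": 0, "ry": 0, "rz": 0, "grip": 0}, {"tx": 0, "ty": 0, "tz": -0.1, "rx": 0, "ry": 0, "rz": 0, "grip": 0}]}}

```text
t: 24.57
eef_pos: [445.4, -106.5, 50.8]
tcp_rot: [-1.57, -0.002, -1.8]
ft_force: [4.7, -2.0, -3.9]
opening: 0.101
```

Call:
{"name": "move_arm", "arguments": {"rows": [{"tx": 0, "ty": 0, "tz": -0.1, "rx": 0, "ry": 0, "rz": 0, "grip": 0}, {"tx": 0, "ty": 0, "tz": -0.1, "rx": 0, "ry": 0, "rz": 0, "grip": 0}]}}

```text
t: 24.73
eef_pos: [443.4, -106.0, 50.8]
tcp_rot: [-1.57, -0.002, -1.8]
ft_force: [5.0, -1.2, -3.2]
opening: 0.105
```

Call:
{"name": "move_arm", "arguments": {"rows": [{"tx": 0, "ty": 0, "tz": -0.1, "rx": 0, "ry": 0, "rz": 0, "grip": 0}, {"tx": 0, "ty": 0, "tz": 0, "rx": 0, "ry": 0, "rz": 0, "grip": 0}]}}

```text
t: 24.9
eef_pos: [442.2, -105.7, 50.8]
tcp_rot: [-1.57, -0.002, -1.8]
ft_force: [4.3, -1.3, -3.4]
opening: 0.1
```

Call:
{"name": "move_arm", "arguments": {"rows": [{"tx": 0, "ty": 0, "tz": 0, "rx": 0, "ry": 0, "rz": 0, "grip": 50}, {"tx": 0, "ty": 0, "tz": 0, "rx": 0, "ry": 0, "rz": 0, "grip": 50}, {"tx": 0, "ty": 0, "tz": 0, "rx": 0, "ry": 0, "rz": 0, "grip": 50}, {"tx": 0, "ty": 0, "tz": 0, "rx": 0, "ry": 0, "rz": 0, "grip": 50}, {"tx": 0, "ty": 0, "tz": 0, "rx": 0, "ry": 0, "rz": 0, "grip": 50}, {"tx": 0, "ty": 0, "tz": 0, "rx": 0, "ry": 0, "rz": 0, "grip": 50}, {"tx": 0, "ty": -2, "tz": 0, "rx": 0, "ry": 0, "rz": 0, "grip": 50}, {"tx": 0, "ty": -3, "tz": 0, "rx": 0, "ry": 0, "rz": 0, "grip": 50}, {"tx": 0, "ty": -3, "tz": 0, "rx": 0, "ry": 0, "rz": 0, "grip": 50}]}}

```text
t: 25.65
eef_pos: [441.3, -105.2, 131.3]
tcp_rot: [-1.574, -0.001, -1.8]
ft_force: [0.5, 0.3, 0.1]
opening: 0.496
```

```bash
python3 - <<'E'
from h import *
k=np.load("cam.npz"); e=k["e"]; Rc=R.from_quat(k["q"])
s=env.state();print(s["t"],s["eef_pos"],s["tcp_rot"],s["opening"])
c,p,d=snap("wrist","w23")
foot=np.array([529.5,-125.4,30.]); psi=-np.pi/2-0.229
R1=tooldown(psi)*R.from_rotvec([-.6,0,0])
ray_=(R1*Rc).apply([0,(211.5-150)/321,-1.]); eye=foot-ray_/np.linalg.norm(ray_)*240
plan(eye-R1.apply(e),R1)
E
```

```text
25.65 [ 441.2867892  -105.19354243  131.27201046] [-1.57399119e+00 -1.47170948e-03 -1.80012844e+00] 0.4962636488618896
5 rows; end [ 531.3 -125.9  135.2] [-2.171 -0.    -1.799]
[{"tx":-0.01,"ty":0.03,"tz":1.81,"rx":-0.121,"rz":0.001},{"tx":-0.01,"ty":-0.19,"tz":1.8,"rx":-0.121},{"tx":-0.01,"ty":-0.41,"tz":1.76,"rx":-0.121},{"ty":-0.62,"tz":1.7,"rx":-0.121,"rz":0.001},{"tx":-0.01,"ty":-0.81,"tz":1.61,"rx":-0.12,"ry":-0.001}]
```

View pics/w23.png

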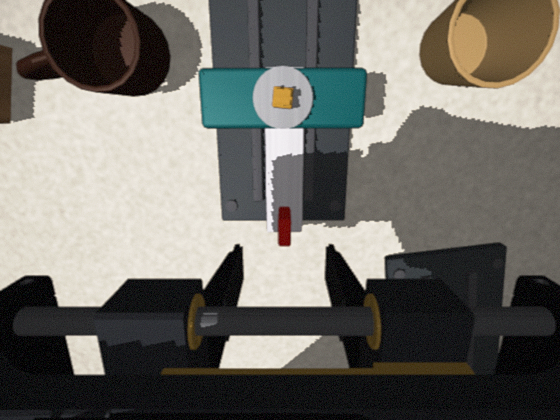

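Call:
{"name": "move_arm", "arguments": {"rows": [{"tx": 0, "ty": -0.4, "tz": 1.8, "rx": -0.12, "ry": 0, "rz": 0, "grip": 50}, {"tx": 0, "ty": -0.4, "tz": 1.8, "rx": -0.12, "ry": 0, "rz": 0, "grip": 50}, {"tx": 0, "ty": -0.5, "tz": 1.8, "rx": -0.12, "ry": 0, "rz": 0, "grip": 50}, {"tx": 0, "ty": -0.6, "tz": 1.7, "rx": -0.12, "ry": 0, "rz": 0, "grip": 50}, {"tx": 0, "ty": -0.8, "tz": 1.6, "rx": -0.12, "ry": 0, "rz": 0, "grip": 50}, {"tx": 0, "ty": 0, "tz": 0, "rx": 0, "ry": 0, "rz": 0, "grip": 50}, {"tx": 0, "ty": 0, "tz": 0, "rx": 0, "ry": 0, "rz": 0, "grip": 50}]}}

```text
t: 26.28
eef_pos: [530.9, -126.1, 134.1]
tcp_rot: [-2.174, -0.002, -1.8]
ft_force: [-0.1, -0.0, -0.1]
opening: 0.498
```

```bash
python3 - <<'E'
from h import *
s=env.state();print(s["t"],s["eef_pos"],s["tcp_rot"])
c,p,d=snap("wrist","w24"); u,v=proj(c,[529.5,-125.4,30]).astype(int)
crop(p,max(0,u-60),max(0,v-50),120,100,6,"w24a.png")
P=cloud(c,d); p=p.astype(int)
a=-0.229;bx=np.array([np.cos(a),np.sin(a)]);by=np.array([-bx[1],bx[0]])
X=(P[...,:2]-[529.5,-125.4])@bx; Y=(P[...,:2]-[529.5,-125.4])@by; r=np.hypot(X,Y)
m=(p[...,2]>1.8*p[...,1])&(p[...,2]>45)&(P[...,2]>20)&(P[...,2]<50)&(r>6)&(r<7.8)
print(m.sum(),np.median(P[m][:,2]),P[m][:,2].mean())
b=(abs(Y)<12)&(r>10)&(X>0)&(X<40)&(P[...,2]>23)&(P[...,2]<28)
A=np.c_[X[b],Y[b],np.ones(b.sum())]; print("block",b.sum(),np.median(P[b][:,2]),np.linalg.lstsq(A,P[b][:,2],rcond=None)[0])
c,p,d=snap("scene","s24"); crop(p,220,150,165,130,4.8,"s24a.png")
c,p,d=snap("top","t24"); P=cloud(c,d)
E
```

```text
26.2833 [ 530.85523101 -126.10021269  134.090815  ] [-2.17397492e+00 -1.55833078e-03 -1.79980921e+00]
34 31.31583064047824 31.181211533022807
block 811 25.537634371720173 [-3.43735866e-02  4.89673965e-03  2.60637433e+01]
```

View pics/w24a.png

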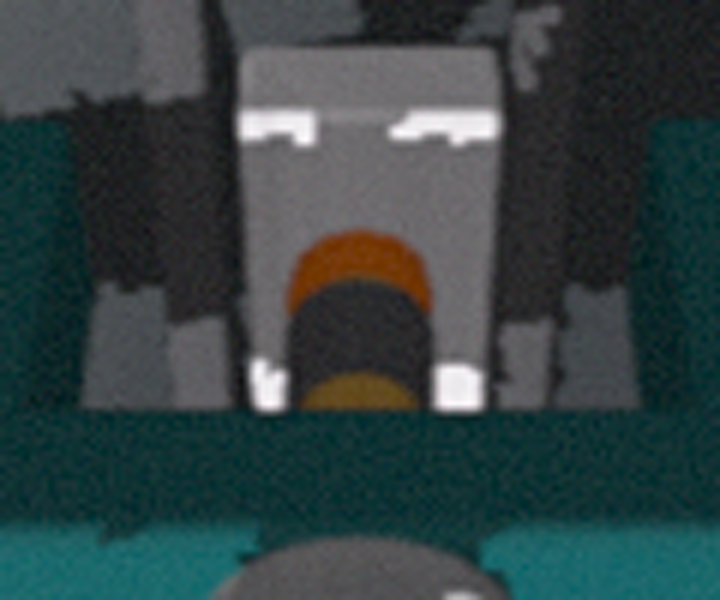

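View pics/s24a.png

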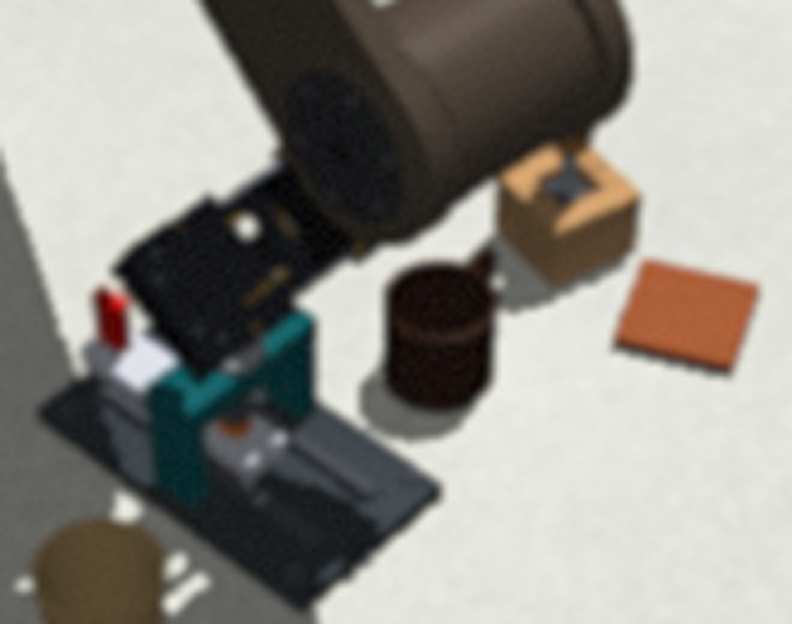

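```bash
python3 - <<'E'
from h import *
import pickle
a=-0.229;bx=np.array([np.cos(a),np.sin(a)]);by=np.array([-bx[1],bx[0]])
for n in ("w19","w24","w23","w20"):
    c=pickle.load(open(f"pics/{n}.pkl","rb"));P=cloud(c,np.load(f"pics/{n}.npy"))
    X=(P[...,:2]-[529.5,-125.4])@bx; Y=(P[...,:2]-[529.5,-125.4])@by
    for lo,hi in ((10,22),(-70,-22)):
        b=(abs(Y)<11)&(X>lo)&(X<hi)&(P[...,2]>20)&(P[...,2]<31)
        if b.sum()<50: continue
        A=np.c_[X[b],Y[b],np.ones(b.sum())]; s=np.linalg.lstsq(A,P[b][:,2],rcond=None)[0]; print(n,lo,b.sum(),np.median(P[b][:,2]).round(2),s.round(4))
    for lo,hi in ((10,22),(-98,-22)):
        b=(abs(Y)>24)&(abs(Y)<33)&(X>lo)&(X<hi)&(P[...,2]>5)&(P[...,2]<16)
        if b.sum()<50: continue
        A=np.c_[X[b],Y[b],np.ones(b.sum())]; s=np.linalg.lstsq(A,P[b][:,2],rcond=None)[0]; print("  bed",n,lo,b.sum(),np.median(P[b][:,2]).round(2),s.round(4))
E
```

```text
w19 10 463 25.73 [-4.00000e-03  3.40000e-03  2.57664e+01]
  bed w19 10 274 11.72 [5.40000e-03 2.50000e-03 1.16204e+01]
  bed w19 -98 167 11.65 [-7.50000e-03 -1.40000e-03  1.14477e+01]
w24 10 448 25.63 [-3.10000e-03  1.30000e-03  2.57074e+01]
  bed w24 10 272 11.71 [1.50000e-03 2.20000e-03 1.16795e+01]
  bed w24 -98 174 11.73 [ 4.60000e-03 -5.00000e-04  1.18349e+01]
w23 -70 1645 25.72 [-1.20000e-03 -1.20000e-03  2.56471e+01]
  bed w23 -98 1542 11.72 [5.00000e-04 8.00000e-04 1.17669e+01]
w20 -70 1660 25.67 [-3.30000e-03  5.20000e-03  2.55668e+01]
  bed w20 -98 1515 11.66 [1.20000e-03 1.30000e-03 1.17751e+01]
```

```bash
python3 - <<'E'
from h import *
s=env.state(); print(s["t"],s["ft_force"].round(1),np.abs(s["qvel"]).max()); print(env.job_done())
E
```

```text
26.4333 [-0.8 -0.1 -0.2] 0.017042909269505736
the job is handed in; nothing more can be done
None
```

I turned the screw with the driver until the foot bears lightly on the block, slid the block to prove the drag, put the driver back, and handed in at t = 26.4 s. No verdict is reported.

**Adjustment:**
- The brass head turned about 312° clockwise, which lowers the foot 13.85 mm.
- The initial clearance measured about 11.1 mm, so the foot is pushed in about 2.75 mm. That is roughly 4 N, estimated to ±0.5 N, against the 1–6 N range. The force is worked out from these lengths, not read directly.

**Drag test:** I pulled the block by its tab twice, about 8 mm and then 5 mm towards the robot. It dragged at a steady 5 N or so each time.

**What went wrong:** Between those pulls I tried to push the block back with a slight downward bias. It bound at about 20 N because I was pressing on the tab. I released it and gripped again, and nothing looked shifted afterwards. During both good pulls the wrist also read about 3 N of vertical force.

**Last checks:**
- The block lies flat: its top measured 14.0 mm above the bed, with a tilt below 0.01 rad, and the foot rests on it.
- The driver stood upright in its stand when released. In the last picture the arm hid its handle, but the socket was still visible in the pocket.
- The cups and the tile looked unmoved.
- The gripper was clear of everything at hand-in.

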